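Pack away the jig spacers and template plates

ROBOT

A 7-joint arm with a two-finger parallel gripper is mounted at the origin on a cart in front of the work surface, level with it; the furniture and walls round the work are solid. World frame = base frame: x ahead of the robot, y to its left, z up, the work surface at z = 0. Lengths are in m, angles in rad, forces in N, time in s.
With the tool pointing down it reaches from about 0.425 to 0.95 m from the base axis. Payload 16.7 kg.
Tool frame: the origin (TCP) lies at the very end of the fingers, on their centre line; the grasp point (between the pads) lies behind it (bot.grip_depth is the z of the grasp point in the tool frame, in m); z points along the fingers, y is the line along which they close (so a half turn about z gives the same grasp; the last joint's range is limited). The gripper opens to 94 mm and grips with 3 to 60 N. Pads are 16 mm wide; open, the fingers measure 119 mm over their backs; the gripper's body (75 mm by 177 mm) begins 78 mm behind the grasp point.
Start: joints at [0.952, 0.426, 0.074, 1.606, -0.034, 1.111, -0.067], TCP at [0.306, -0.602, 0.205] pointing down, gripper open.
Joint ranges: [-2.85, 2.85], [-0.5, 2.14], [-1.23, 1.37], [0.21, 2.46], [-1.02, 4.16], [0.16, 2.05], [-2.73, 2.73]. Speed limits (rad/s): [1.89, 1.89, 2.39, 2.39, 3.01, 3.01, 3.01].

INTERFACE

Orientations are given as a unit quaternion [x, y, z, w].
In Python, from station import bot gives the robot as it stands.
- The arm moves only by the shell command python3 -m inch 'ROWS' [FORCE]. ROWS is JSON, a list of rows, each an object of numbers: "x", "y", "z": the shift along the tool's x, y, z in mm; "turn": the turn about the tool's z in rad; "hand": the closure, from -1 (fully open) to 1 (shut). In form: [{"x": .., "y": .., "z": .., "turn": .., "hand": ..}, ...]. A call has 1 to 20 rows; each row shifts and turns the commanded pose from where the row before left it, along the tool's axes as they then stand; what a row does not reach is not made up. A row lasts 1/12 s, in which the tool goes at most 41.7 mm and 7.16 degrees, less where a joint would pass 70% of its speed; a pose out of reach is approached as far as the arm can. A call with a gripper value outside its range is refused whole. The fingers move at their own pace and stop on an object; FORCE is the grip in N (left out, the last holds). Time passes only in rows, so rows that do not move let the fingers close. It gives the time, the measured TCP pose, the force, the opening and the grip force at its end, in the units of the state.
- bot.sense(): the state, without advancing time (a new reading comes with each control period).
- bot.read_camera(name): name is "scene" or "top"; returns the picture (480x640x3 uint8, red, green, blue); there is no depth.
- bot.get_calibration(name): a dict with "camera_matrix" (3x3 intrinsics, pixels), "R" (3x3) and "t" (3): a world point X has camera coordinates R X + t. Camera axes: x right, y down, z forward; pixel columns grow to the right and rows downward; lengths in m; the calibration is good to about 2 mm. A picture is of the moment at which its call begins. get_calibration takes no time and is no camera call.
- bot.close_job(): hands the job in; it is judged then, once.
The state is a dict: "time_s": time; "joint_positions": joint angles; "joint_vel": joint speeds; "effort": joint torques, N m; "ee_pos": TCP position; "tool_rot": TCP orientation; "wrist_force": force on the tool from outside, world axes, zero at the start; "wrist_torque": the same for the moment, N m; "width": finger opening in m; "gripper_force": force on a finger pad.
Only numpy, scipy, OpenCV 4.12 (cv2) and the standard library are available. Lean on these libraries where they do the work, as an engineer would, in place of code of your own. Each camera call takes 0.05 s, during which the arm holds its last target. There are 200 camera calls.

TASK

Pack away the jig kit: thread all the wooden spacers with a hole that are here onto the spindle rod, in order of width with the narrowest going on first, then push the end cap fully home on the rod's end so that it keeps them on. Stand every plywood template plate upright on its long edge in the grooved rack, fully down, one to a groove and roughly centred along it (any groove, before or after the spindle). Leave the round tin and the yellow push pad where they are.

Things in the scene. Friction and masses are not known exactly. Their poses are not given: they have to be found in the camera images.
- spindle: fixed plywood stand with a level steel rod. Origin under the base, z up. Rod 14 mm diameter, 126 mm long (last 6 mm tapers to 8), axis 100 mm above the table, pointing along the stand's -y. Base 110 (x) x 120 (y) x 16 mm; the upright behind the rod is 60 mm wide and 129 mm high. Between upright and rod a steel shoulder, 28 mm diameter, 15 mm long.
- spindle_seat (a point): root of the rod, on its axis, at the face of the shoulder; axes as the stand, +y along the rod from tip to shoulder
- spindle_tip (a point): free end of the rod, on its axis, 126 mm from spindle_seat
- rack: fixed wooden rack, 100 (x) x 164 (y) x 38 mm, with three grooves, 19 mm wide (y) and 30 mm deep, open at the top and at both ends, running along the rack's own x, 48 mm apart; groove floor 8 mm above the table. Origin under its centre, z up.
- end_cap: dark wooden end cap, 44 (x) x 44 (y) x 44 (z) mm, with a round boss 8 mm long on its closed -y face; a blind bore, 18 mm diameter, 32 mm deep, opens in its +y face. Origin: centre of the bore's mouth. Starts standing on the table, bore level, +y within 0.4 rad of world +y. Home on the rod, the rod's end meets the bore's floor and the mouth is 94 mm from spindle_seat. About 80 g.
- round_tin: bystander: round metal tin 68 mm across, 26 mm high, loose; origin under its centre
- push_pad: bystander: yellow push pad, 132x90x105 mm, loose; origin under its centre
- groove_0 (a point): middle of the floor of groove 0 of the rack (0 at the rack's -y end); axes as the rack, groove along x
- groove_1 (a point): middle of the floor of groove 1 of the rack (0 at the rack's -y end); axes as the rack, groove along x
- groove_2 (a point): middle of the floor of groove 2 of the rack (0 at the rack's -y end); axes as the rack, groove along x
- spacer_1: rectangular wooden spacer 36 (x) x 30 (y) x 36 (z) mm with a 20 mm hole through its middle along its own y; origin at the middle of the hole. Starts standing on the table hole level and x level, y axis within about 0.4 rad of the world's y; may be absent. 40 g. On the rod it hangs about 3 mm low. At most three spacers are present.
- spacer_2: rectangular wooden spacer 44 (x) x 30 (y) x 36 (z) mm with a 20 mm hole through its middle along its own y; origin at the middle of the hole. Starts standing on the table hole level and x level, y axis within about 0.4 rad of the world's y; may be absent. 60 g. On the rod it hangs about 3 mm low. At most three spacers are present.
- spacer_3: rectangular wooden spacer 52 (x) x 30 (y) x 36 (z) mm with a 20 mm hole through its middle along its own y; origin at the middle of the hole. Starts standing on the table hole level and x level, y axis within about 0.4 rad of the world's y; may be absent. 80 g. On the rod it hangs about 3 mm low. At most three spacers are present.
- spacer_4: rectangular wooden spacer 60 (x) x 30 (y) x 36 (z) mm with a 20 mm hole through its middle along its own y; origin at the middle of the hole. Starts standing on the table hole level and x level, y axis within about 0.4 rad of the world's y; may be absent. 100 g. On the rod it hangs about 3 mm low. At most three spacers are present.
- plate_1: plywood template plate 100 (x) x 14 (y) x 80 (z) mm; origin under the middle of its lower long edge, z up; starts standing free on that edge on the table (it topples if pushed). About 110 g. May be absent; all plates are alike.
- plate_2: plywood template plate 100 (x) x 14 (y) x 80 (z) mm; origin under the middle of its lower long edge, z up; starts standing free on that edge on the table (it topples if pushed). About 110 g. May be absent; all plates are alike.
- plate_3: plywood template plate 100 (x) x 14 (y) x 80 (z) mm; origin under the middle of its lower long edge, z up; starts standing free on that edge on the table (it topples if pushed). About 110 g. May be absent; all plates are alike.

How it is judged:
On the way, in this order (a step that is already met when the one before it is completed fails the run):
1. the 36 mm wide spacer, if present, is threaded on the rod (x of spacer_1 in the frame of spindle_seat between -0.006 and 0.006 m and z of spacer_1 in the frame of spindle_seat between -0.009 and 0.003 m and y of spacer_1 in the frame of spindle_seat above -0.11 m and linear speed of spacer_1 below 0.05 m/s), for 0.2 s.
2. the 44 mm wide spacer, if present, is threaded on the rod (x of spacer_2 in the frame of spindle_seat between -0.006 and 0.006 m and z of spacer_2 in the frame of spindle_seat between -0.009 and 0.003 m and y of spacer_2 in the frame of spindle_seat above -0.11 m and linear speed of spacer_2 below 0.05 m/s), for 0.2 s.
3. the 52 mm wide spacer, if present, is threaded on the rod (x of spacer_3 in the frame of spindle_seat between -0.006 and 0.006 m and z of spacer_3 in the frame of spindle_seat between -0.009 and 0.003 m and y of spacer_3 in the frame of spindle_seat above -0.11 m and linear speed of spacer_3 below 0.05 m/s), for 0.2 s.
4. the 60 mm wide spacer, if present, is threaded on the rod (x of spacer_4 in the frame of spindle_seat between -0.006 and 0.006 m and z of spacer_4 in the frame of spindle_seat between -0.009 and 0.003 m and y of spacer_4 in the frame of spindle_seat above -0.11 m and linear speed of spacer_4 below 0.05 m/s), for 0.2 s.
5. the end cap is home on the end of the rod (x of end_cap in the frame of spindle_seat between -0.006 and 0.006 m and z of end_cap in the frame of spindle_seat between -0.008 and 0.004 m and y of end_cap in the frame of spindle_seat above -0.1 m and angle between the y axis of end_cap and the y axis of spindle_seat, either way round below 0.25 rad and linear speed of end_cap below 0.05 m/s), for 0.2 s.
At the end, for the whole second after the job is handed in: Spacers present hang on the rod within 6 mm, on its inner 110 mm, threaded narrowest to widest; cap mouth within 100 mm of the shoulder; each plate in a groove: tilt under 0.2 rad, foot within 6 mm of the floor, 8 mm of the groove line, 25 mm of its middle; all at rest (all of step 1 and all of step 2 and all of step 3 and all of step 4 and all of step 5 and angle between each of plate_1, plate_2, plate_3's own z axis and vertical below 0.2 rad and linear speed of each of plate_1, plate_2, plate_3 below 0.05 m/s and ((x of plate_1 in the frame of groove_0 between -0.025 and 0.025 m and y of plate_1 in the frame of groove_0 between -0.008 and 0.008 m and z of plate_1 in the frame of groove_0 below 0.006 m) or (x of plate_1 in the frame of groove_1 between -0.025 and 0.025 m and y of plate_1 in the frame of groove_1 between -0.008 and 0.008 m and z of plate_1 in the frame of groove_1 below 0.006 m) or (x of plate_1 in the frame of groove_2 between -0.025 and 0.025 m and y of plate_1 in the frame of groove_2 between -0.008 and 0.008 m and z of plate_1 in the frame of groove_2 below 0.006 m)) and ((x of plate_2 in the frame of groove_0 between -0.025 and 0.025 m and y of plate_2 in the frame of groove_0 between -0.008 and 0.008 m and z of plate_2 in the frame of groove_0 below 0.006 m) or (x of plate_2 in the frame of groove_1 between -0.025 and 0.025 m and y of plate_2 in the frame of groove_1 between -0.008 and 0.008 m and z of plate_2 in the frame of groove_1 below 0.006 m) or (x of plate_2 in the frame of groove_2 between -0.025 and 0.025 m and y of plate_2 in the frame of groove_2 between -0.008 and 0.008 m and z of plate_2 in the frame of groove_2 below 0.006 m)) and ((x of plate_3 in the frame of groove_0 between -0.025 and 0.025 m and y of plate_3 in the frame of groove_0 between -0.008 and 0.008 m and z of plate_3 in the frame of groove_0 below 0.006 m) or (x of plate_3 in the frame of groove_1 between -0.025 and 0.025 m and y of plate_3 in the frame of groove_1 between -0.008 and 0.008 m and z of plate_3 in the frame of groove_1 below 0.006 m) or (x of plate_3 in the frame of groove_2 between -0.025 and 0.025 m and y of plate_3 in the frame of groove_2 between -0.008 and 0.008 m and z of plate_3 in the frame of groove_2 below 0.006 m))); the robot touches nothing.
It fails at once if a bystander (tin, push pad) is shifted more than 4 cm (distance of any of round_tin, push_pad from where it was at the start of the episode above 0.04 m).
Of spacer_1, spacer_2, spacer_3, spacer_4 only 2 to 3 are there at a start; the rules pass over those that are not, and their reading is None.
Of plate_1, plate_2, plate_3 only 2 to 3 are there at a start; the rules pass over those that are not, and their reading is None.
At some moment in a run one of spacer_1, spacer_2, spacer_3, spacer_4 may be knocked a few centimetres aside while the robot is not near it.
It also fails if it takes over 210 s, if anything falls off the work surface, if the arm or the gripper's body presses on something with over 40 N, if the wrist force passes 120 N, or if a joint passes its speed limit or range.

## Working session

There is one attempt and no reset: what is moved stays moved. The work goes in short steps, Python scripts to look and compute and a shell command to move; the robot and the scene stay as the last step left them, time stands still between calls to the robot, and variables do not carry over. Pictures are saved under pics/ and viewed, at most 14 in all, crops included, and the job is handed in when it is done.

```bash
mkdir -p pics; ls; python3 - <<'E'
from station import bot
import cv2,numpy as np
for n in("scene","top"):
    cv2.imwrite(f"pics/{n}0.png",bot.read_camera(n)[:,:,::-1]); c=bot.get_calibration(n); print(n,np.round(c["camera_matrix"],1).tolist(),np.round(c["R"],4).tolist(),np.round(c["t"],4).tolist())
s=bot.sense();print(s, bot.grip_depth)
E
```

```text
pics
scene [[437.9, 0.0, 329.4], [0.0, 437.9, 243.1], [0.0, 0.0, 1.0]] [[-0.7846, -0.62, 0.0072], [-0.437, 0.5447, -0.7158], [0.4399, -0.5648, -0.6982]] [0.4636, 0.3241, 0.8417]
top [[598.0, 0.0, 320.2], [0.0, 598.0, 241.3], [0.0, 0.0, 1.0]] [[0.0032, -1.0, 0.008], [-0.9984, -0.0036, -0.0564], [0.0565, -0.0078, -0.9984]] [0.0263, 0.6039, 1.5624]
{'time_s': 0.1, 'joint_positions': array([ 0.95146755,  0.42663019,  0.07385266,  1.60652476, -0.03407619,
        1.11079241, -0.06709677]), 'joint_vel': array([ 0.00051527, -0.00221554, -0.00041601, -0.00081535,  0.00032484,
        0.00173233, -0.0011534 ]), 'effort': array([ 1.14972654e-02, -9.37457800e+01,  3.67904730e+00, -4.55031610e+01,
       -4.82275430e-02,  1.69177086e-02,  8.36962226e-05]), 'ee_pos': array([ 0.30539195, -0.60153579,  0.20487988]), 'tool_rot': array([ 9.72536097e-01,  2.32751453e-01, -1.73135083e-04, -5.19827675e-04]), 'wrist_force': array([-0.39464539,  0.24995964, -1.01399408]), 'wrist_torque': array([ 0.01791336, -0.0374743 ,  0.05784281]), 'gripper_force': 0.0, 'width': 0.09363702860928048} -0.0188
```

View pics/scene0.png

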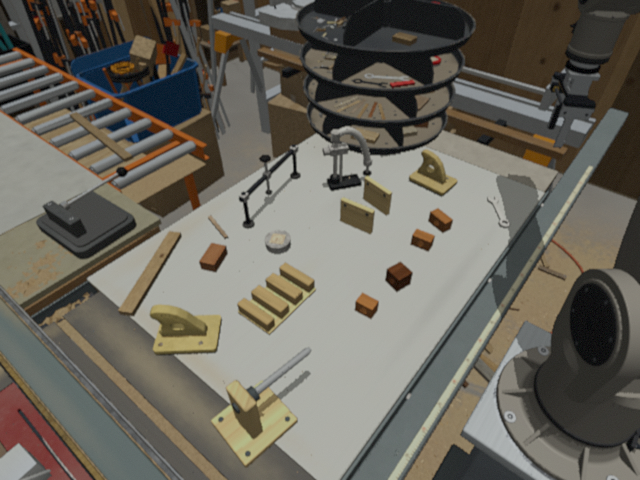

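View pics/top0.png

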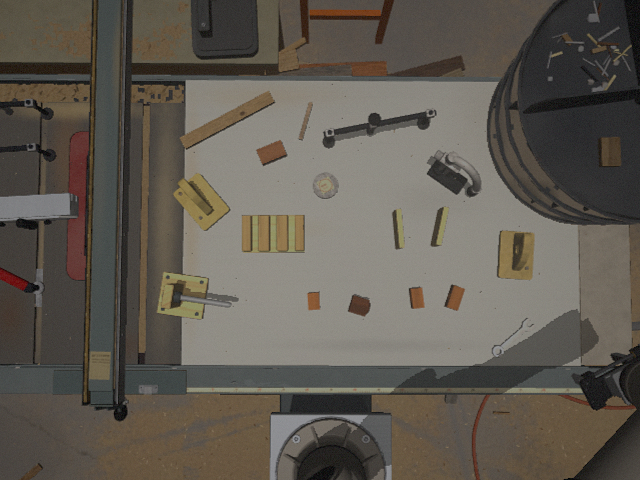

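The scene view shows the spindle at (255,400), rack at (277,297), plates at (357,215) and (377,195), cap at (399,276) and blocks at (367,305), (422,239), (440,219) and (213,257). In the top view the matching positions are spindle rod (180–238,297), rack (273,233), plates (398,229) and (440,227), cap (359,305), and blocks (313,300), (417,297), (455,297) and (271,152). I need enlarged crops next.

```bash
python3 - <<'E'
import cv2,numpy as np
t=cv2.imread("pics/top0.png");s=cv2.imread("pics/scene0.png")
R=lambda im,x0,y0,x1,y1,w,h:cv2.resize(im[y0:y1,x0:x1],(w,h),interpolation=cv2.INTER_CUBIC)
# top: blocks strip 300..475 x 280..320 ; scale 4 -> 
a=R(t,300,280,500,325,800,180)
b=R(s,340,200,460,320,400,400); c=R(s,190,230,240,280,200,200); d=R(t,250,130,300,180,200,200)
out=np.zeros((600,800,3),np.uint8); out[:180]=a; out[190:590,:400]=b; out[190:390,410:610]=c; out[190:390,600:800]=d
cv2.imwrite("pics/crop1.png",out)
a=R(t,150,190,310,320,800,600);a=R(t,150,190,320,317,800,598); cv2.imwrite("pics/crop2.png",a)
E
```

```text
(no output)
```

View pics/crop1.png

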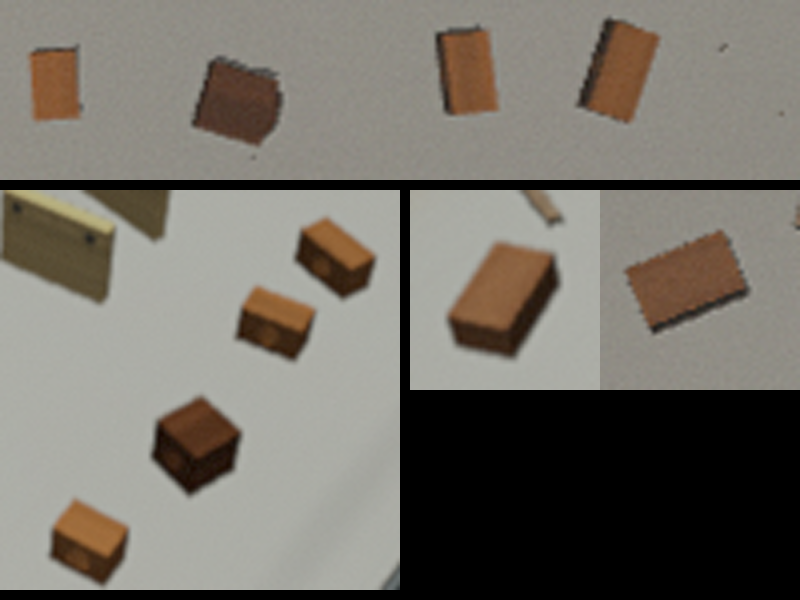

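View pics/crop2.png

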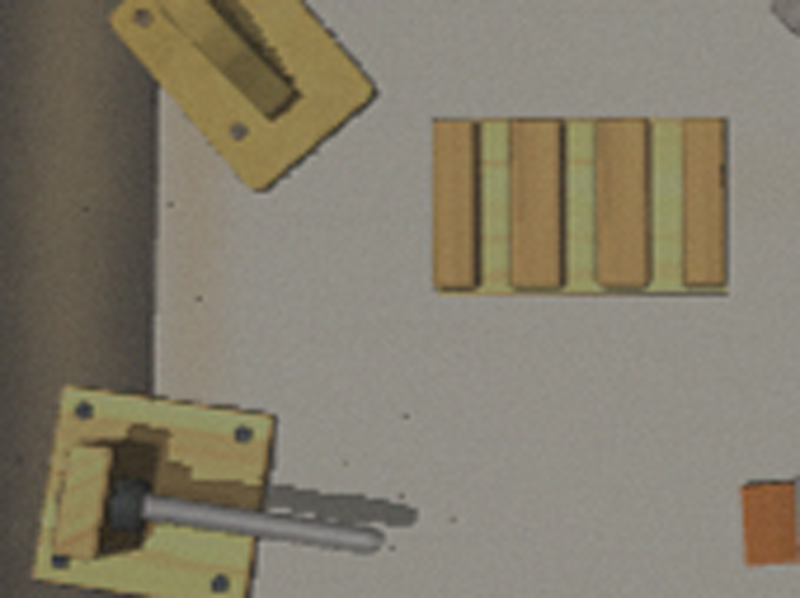

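The crop has holed spacers at (313,300), (417,297) and (455,297), all in the row by the robot. The block at (271,152) shows no hole and is too big, so it is a decoy. Two plates are present. Next I turn these corners into positions.

```bash
cat > h.py <<'E'
from station import bot
import cv2,numpy as np
def cal(n):
    c=bot.get_calibration(n); return [np.array(c[k],float) for k in("camera_matrix","R","t")]
def back(n,uv,z):
    K,R,t=cal(n); o=-R.T@t; d=R.T@np.linalg.solve(K,[uv[0],uv[1],1]); return (o+d*(z-o[2])/d[2])
def proj(n,X):
    K,R,t=cal(n); p=(R@np.atleast_2d(X).T).T+t; p=p@K.T; return p[:,:2]/p[:,2:]
def snap(n,f): im=bot.read_camera(n)[:,:,::-1].copy(); cv2.imwrite(f,im); return im
def rect(name,n,px,z):
    P=np.array([back(n,p,z)[:2] for p in px]); c=P.mean(0)
    e=[np.linalg.norm(P[i]-P[(i+1)%4])*1000 for i in range(4)]
    a=(P[0]-P[1])+(P[3]-P[2]); b=(P[1]-P[2])+(P[0]-P[3])
    print(name,"c",np.round(c*1000,1),"edges",np.round(e,1),"ang01",round(np.degrees(np.arctan2(a[1],a[0])),1),"ang12",round(np.degrees(np.arctan2(b[1],b[0])),1))
    return c
E
python3 - <<'E'
from h import *
A=lambda L:[(300+x/4,280+y/4) for x,y in L]
B=lambda L:[(150+x/4.706,190+y/4.706) for x,y in L]
# order: TL,BL,BR,TR of top face ; edge0 along x (world), edge1 along y
rect("s2","top",A([(31,51),(34,120),(80,118),(78,49)]),.036)
rect("s3","top",A([(443,31),(453,114),(498,110),(489,29)]),.036)
rect("s4","top",A([(614,21),(586,108),(631,123),(659,36)]),.036)
rect("cap","top",A([(214,65),(194,127),(259,144),(280,79)]),.044)
rect("rack","top",B([(433,119),(433,289),(727,289),(727,119)]),.038)
rect("base","top",B([(66,387),(35,577),(250,602),(275,410)]),.016)
r=back("top",B([(147,506)])[0],.1);tp=back("top",B([(380,540)])[0],.1);print("rod",r,tp,np.linalg.norm(r-tp),np.degrees(np.arctan2(*(tp-r)[:2])))
t=cv2.imread("pics/top0.png")[195:260,380:460];t=cv2.resize(t,(480,390),interpolation=cv2.INTER_CUBIC)
s=cv2.imread("pics/scene0.png")[330:470,205:315];s=cv2.resize(s,(310,395),interpolation=cv2.INTER_CUBIC)
o=np.zeros((400,800,3),np.uint8);o[:390,:480]=t;o[:395,490:]=s;cv2.imwrite("pics/crop3.png",o)
E
```

```text
s2 c [447.3  44.2] edges [44.6 29.8 44.6 30.5] ang01 2.3 ang12 92.6
s3 c [ 456.8 -225.3] edges [54.1 29.4 52.7 30. ] ang01 6.3 ang12 93.9
s4 c [ 456.5 -324.1] edges [59.4 30.7 59.4 30.8] ang01 -18.4 ang12 71.8
cap c [435.6 -72.6] edges [41.9 43.3 43.9 43.6] ang01 -18.0 ang12 76.9
rack c [623.1 150.9] edges [ 94.3 162.4  94.4 163. ] ang01 0.4 ang12 90.2
base c [461.7 387.3] edges [106.8 120.4 107.4 117.4] ang01 -7.4 ang12 83.7
rod [0.45805205 0.37376398 0.1       ] [0.44052237 0.2507084  0.1       ] 0.1242978898412758 -171.8925738020258
```

View pics/crop3.png

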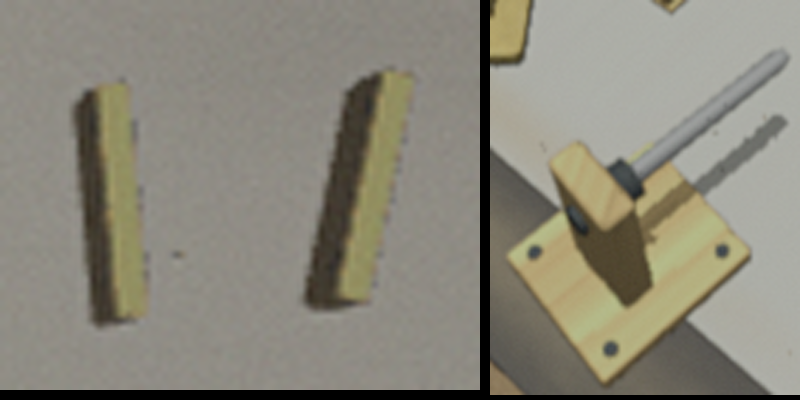

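Crop3 shows plate A's top face spanning (98..130,84) to (116..147,318) and plate B's spanning (383..412,73) to (340..368,300). In the scene crop the rod runs from (632,178) to (783,57), and the base corners are (508,258), (605,383) and (750,255).

```bash
python3 - <<'E'
from h import *
from scipy.optimize import least_squares
T=lambda L:[(380+x/6,195+y/6) for x,y in L]
rect("pA","top",T([(98,84),(116,319),(147,317),(130,84)]),.08)
rect("pB","top",T([(383,72),(340,299),(368,301),(412,74)]),.08)
B=lambda L:[(150+x/4.706,190+y/4.706) for x,y in L]
S=lambda L:[(205+(x-490)/2.818,330+y/2.82) for x,y in L]
# stand-local points; base origin; root distance along -y unknown d
def pts(d): return np.array([[.055,.06,.016],[-.055,.06,.016],[-.055,-.06,.016],[.055,-.06,.016],[0,-d,.1],[0,-d-.123,.1]])
def W(p):
    q=pts(p[3]); c,s=np.cos(p[2]),np.sin(p[2]); return q@np.array([[c,-s,0],[s,c,0],[0,0,1]]).T+[p[0],p[1],0]
top=np.array(B([(66,387),(35,577),(250,602),(275,410),(147,506),(377,540)]))
sc=np.array(S([(605,383),(508,258),(750,255),(634,178),(780,59)]))
def f(p):
    w=W(p); return np.r_[(proj("top",w)-top).ravel(),(proj("scene",w[[0,1,3,4,5]])-sc).ravel()]
r=least_squares(f,[.46,.387,-.13,.01]); print(np.round(r.x,4),np.round(r.fun.reshape(-1,2),1).tolist()); w=W(r.x);print(np.round(w[4:],4))
E
```

```text
pA c [ 633.7 -175. ] edges [100.   13.2  99.2  13.6] ang01 4.0 ang12 92.0
pB c [ 640.3 -282.4] edges [98.4 11.9 98.5 12.4] ang01 -11.3 ang12 86.2
[ 0.4509  0.3897 -0.2323  0.0101] [[1.2, 1.1], [-2.6, 1.6], [-3.8, 7.0], [1.2, 6.8], [-2.6, 3.8], [-3.3, 8.2], [-31.1, -48.4], [33.7, 45.4], [-27.9, -39.9], [1.8, 2.9], [7.0, 6.1]]
[[0.4486 0.3799 0.1   ]
 [0.4202 0.2603 0.1   ]]
```

```bash
python3 - <<'E'
from h import *
from scipy.optimize import least_squares
B=lambda L:[(150+x/4.706,190+y/4.706) for x,y in L]
S=lambda L:[(205+(x-490)/2.818,330+y/2.82) for x,y in L]
def pts(d): return np.array([[.055,.06,.016],[-.055,.06,.016],[-.055,-.06,.016],[.055,-.06,.016],[0,-d,.1],[0,-d-.123,.1]])
def W(p):
    q=pts(p[3]); c,s=np.cos(p[2]),np.sin(p[2]); return q@np.array([[c,-s,0],[s,c,0],[0,0,1]]).T+[p[0],p[1],0]
top=np.array(B([(66,387),(35,577),(250,602),(275,410),(147,506),(377,540)]))
sc=np.array(S([(508,258),(605,383),(750,255),(634,178),(780,59)]))
def f(p,m=3):
    w=W(p); a=(proj("top",w)-top).ravel();b=(proj("scene",w[[0,1,2,4,5]])-sc).ravel()
    return np.r_[a*(m&1),b*(m>>1)]
for m in(1,2,3):
    r=least_squares(f,[.46,.387,-.13,.01],args=(m,)); print(m,np.round(r.x,4),np.round(np.abs(r.fun).max(),1)); w=W(r.x);print(np.round(w[4:],4).tolist())
print(np.round(r.fun.reshape(-1,2),1).tolist())
# crops for rack (scene) 
s=cv2.imread("pics/scene0.png")[255:340,230:325];cv2.imwrite("pics/crop4.png",cv2.resize(s,(665,595),interpolation=cv2.INTER_CUBIC))
E
```

```text
1 [ 0.4608  0.3874 -0.1324  0.0137] 1.3
[[0.459, 0.3738, 0.1], [0.4427, 0.2519, 0.1]]
2 [ 0.4569  0.3932 -0.1384  0.0142] 1.3
[[0.4549, 0.3792, 0.1], [0.4379, 0.2573, 0.1]]
3 [ 0.4585  0.3912 -0.1357  0.0142] 2.6
[[0.4566, 0.3771, 0.1], [0.44, 0.2553, 0.1]]
[[-1.7, -0.1], [-1.6, 1.2], [-1.9, 2.3], [-0.9, 1.4], [-1.4, 0.6], [-1.2, 0.2], [-1.0, -1.9], [0.1, -0.6], [1.3, -2.6], [-0.3, -1.1], [0.6, -1.5]]
```

```bash
cat > go.py <<'E'
# usage: go.py x y z phi_deg (mm): turn, then shift in tool axes after the turn
import sys
from h import *
from scipy.spatial.transform import Rotation as Ro
x,y,z,phi=map(float,sys.argv[1:5]); s=bot.sense(); M=Ro.from_quat(s["tool_rot"]).as_matrix()
p0=np.degrees(np.arctan2(M[1,1],M[0,1])); d=(phi-p0+90)%180-90
t=-np.radians(d); N=M@Ro.from_rotvec([0,0,t]).as_matrix()
v=N.T@(np.array([x,y,z])-1000*s["ee_pos"])
print("t %.2f phi %.1f TCP %s j7 %.2f | turn %.3f (half-turn alt %.3f) shift %s"%(s["time_s"],p0,np.round(1000*s["ee_pos"],1),s["joint_positions"][6],t,t-np.sign(t)*np.pi,np.round(v,1)),"F",np.round(s["wrist_force"],1),"w",round(s["width"]*1000,1),"tilt",np.round(M[:2,2],4))
E
python3 go.py 447 44 205 2.3
```

```text
t 0.10 phi -63.1 TCP [ 305.4 -601.5  204.9] j7 -0.07 | turn -1.141 (half-turn alt 2.000) shift [6.393e+02 1.674e+02 4.000e-01] F [-0.4  0.2 -1. ] w 93.6 tilt [-0.0006  0.0009]
```

View pics/crop4.png

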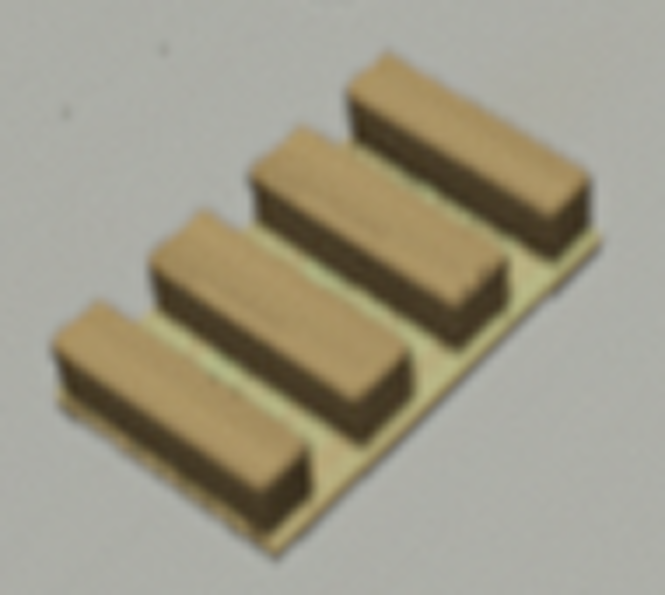

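Crop4 shows the rack's four ribs and three clear grooves running along world x. I'm moving to above spacer 2.

```bash
python3 -m inch '[{"turn":-0.114,"hand":-1},{"turn":-0.114},{"turn":-0.114},{"turn":-0.114},{"turn":-0.114},{"turn":-0.114},{"turn":-0.114},{"turn":-0.114},{"turn":-0.114},{"turn":-0.115}]' 15 
python3 -m inch '[{"x":34,"y":9},{"x":34,"y":9},{"x":34,"y":9},{"x":34,"y":9},{"x":34,"y":9},{"x":34,"y":9},{"x":34,"y":9},{"x":34,"y":9},{"x":34,"y":9},{"x":34,"y":9},{"x":34,"y":9},{"x":34,"y":9},{"x":34,"y":9},{"x":34,"y":9},{"x":34,"y":9},{"x":34,"y":9},{"x":34,"y":9},{"x":34,"y":9},{"x":20,"y":5},{}]'; python3 go.py 447 44 2 2.3
```

```text
t 0.10 phi -63.1 TCP [ 305.4 -601.5  204.9] j7 -0.07 | turn -1.141 (half-turn alt 2.000) shift [639.1 167.5 203.4] F [-0.4  0.2 -1. ] w 93.6 tilt [-0.0006  0.0009]invalid input at $[0]: expected keys x, y, z, turn, hand
invalid input at $[0]: expected keys x, y, z, turn, hand
```

```bash
python3 -m inch '[{"x":0,"y":0,"z":0,"turn":-0.114,"hand":-1},{"x":0,"y":0,"z":0,"turn":-0.114,"hand":-1},{"x":0,"y":0,"z":0,"turn":-0.114,"hand":-1},{"x":0,"y":0,"z":0,"turn":-0.114,"hand":-1},{"x":0,"y":0,"z":0,"turn":-0.114,"hand":-1},{"x":0,"y":0,"z":0,"turn":-0.114,"hand":-1},{"x":0,"y":0,"z":0,"turn":-0.114,"hand":-1},{"x":0,"y":0,"z":0,"turn":-0.114,"hand":-1},{"x":0,"y":0,"z":0,"turn":-0.114,"hand":-1},{"x":0,"y":0,"z":0,"turn":-0.115,"hand":-1}]' 15 
python3 -m inch '[{"x":36,"y":9,"z":0,"turn":0,"hand":-1},{"x":36,"y":9,"z":0,"turn":0,"hand":-1},{"x":36,"y":9,"z":0,"turn":0,"hand":-1},{"x":36,"y":9,"z":0,"turn":0,"hand":-1},{"x":36,"y":9,"z":0,"turn":0,"hand":-1},{"x":36,"y":9,"z":0,"turn":0,"hand":-1},{"x":36,"y":9,"z":0,"turn":0,"hand":-1},{"x":36,"y":9,"z":0,"turn":0,"hand":-1},{"x":36,"y":9,"z":0,"turn":0,"hand":-1},{"x":36,"y":9,"z":0,"turn":0,"hand":-1},{"x":36,"y":9,"z":0,"turn":0,"hand":-1},{"x":36,"y":9,"z":0,"turn":0,"hand":-1},{"x":36,"y":9,"z":0,"turn":0,"hand":-1},{"x":36,"y":9,"z":0,"turn":0,"hand":-1},{"x":36,"y":9,"z":0,"turn":0,"hand":-1},{"x":36,"y":9,"z":0,"turn":0,"hand":-1},{"x":36,"y":9,"z":0,"turn":0,"hand":-1},{"x":27,"y":14,"z":0,"turn":0,"hand":-1},{"x":0,"y":0,"z":0,"turn":0,"hand":-1}]'; python3 go.py 447 44 2 2.3
```

```text
time_s: 0.93
ee_pos: [0.3054, -0.6017, 0.2051]
tool_rot: [0.691, 0.723, 0.0, -0.0]
wrist_force: [-0.1, -0.8, -0.2]
width: 0.0938
gripper_force: 0.0
time_s: 2.52
ee_pos: [0.4483, 0.0487, 0.2059]
tool_rot: [0.691, 0.723, 0.001, -0.0]
wrist_force: [-0.4, -0.5, 0.1]
width: 0.0939
gripper_force: 0.0
t 2.52 phi 2.6 TCP [448.3  48.7 205.9] j7 -0.27 | turn 0.005 (half-turn alt -3.136) shift [ -5.1  -1.8 203.9] F [-0.4 -0.5  0.1] w 93.9 tilt [0.0014 0.002 ]
```

```bash
python3 -m inch '[{"x":-2,"y":0,"z":34,"turn":0,"hand":-1},{"x":0,"y":0,"z":34,"turn":0,"hand":-1},{"x":0,"y":0,"z":34,"turn":0,"hand":-1},{"x":0,"y":0,"z":34,"turn":0,"hand":-1},{"x":0,"y":0,"z":32,"turn":0,"hand":-1},{"x":0,"y":0,"z":18,"turn":0,"hand":-1},{"x":0,"y":0,"z":13,"turn":0,"hand":-1},{"x":0,"y":0,"z":2,"turn":0,"hand":-1},{"x":0,"y":0,"z":0,"turn":0,"hand":-1},{"x":0,"y":0,"z":0,"turn":0,"hand":1},{"x":0,"y":0,"z":0,"turn":0,"hand":1},{"x":0,"y":0,"z":0,"turn":0,"hand":1},{"x":0,"y":0,"z":0,"turn":0,"hand":1},{"x":0,"y":0,"z":0,"turn":0,"hand":1},{"x":0,"y":0,"z":0,"turn":0,"hand":1},{"x":0,"y":0,"z":0,"turn":0,"hand":1},{"x":0,"y":0,"z":0,"turn":0,"hand":1},{"x":0,"y":0,"z":0,"turn":0,"hand":1}]' 20; python3 go.py 440 180 82 -7.8
```

```text
time_s: 4.02
ee_pos: [0.447, 0.0413, 0.0046]
tool_rot: [0.693, 0.721, 0.0, 0.0]
wrist_force: [-0.0, -0.5, 1.8]
width: 0.0441
gripper_force: 19.9
t 4.02 phi 2.3 TCP [447.   41.3   4.6] j7 -0.58 | turn 0.176 (half-turn alt -2.966) shift [136.5 -25.8 -77.4] F [-0.  -0.5  1.8] w 44.1 tilt [0.0001 0.    ]
```

```bash
python3 -m inch '[{"x":0,"y":0,"z":-20,"turn":0,"hand":1},{"x":0,"y":0,"z":-31,"turn":0.088,"hand":1},{"x":0,"y":0,"z":-31,"turn":0.088,"hand":1},{"x":33.5,"y":-7,"z":0,"turn":0,"hand":1},{"x":33.5,"y":-7,"z":0,"turn":0,"hand":1},{"x":33.5,"y":-7,"z":0,"turn":0,"hand":1},{"x":33.5,"y":-7,"z":0,"turn":0,"hand":1},{"x":33.5,"y":-7,"z":0,"turn":0,"hand":1},{"x":0,"y":0,"z":0,"turn":0,"hand":1},{"x":0,"y":0,"z":0,"turn":0,"hand":1},{"x":0,"y":0,"z":0,"turn":0,"hand":1}]'; python3 go.py 434.5 212 86 -7.8
python3 - <<'E'
from h import *
t=snap("top","pics/t1.png");s=snap("scene","pics/s1.png")
o=np.zeros((600,800,3),np.uint8)
o[:,:440]=cv2.resize(t[260:340,165:265],(440,352),interpolation=cv2.INTER_CUBIC).repeat(1,0)[:600] if 0 else 0
o[:352,:440]=cv2.resize(t[260:340,165:265],(440,352),interpolation=cv2.INTER_CUBIC)
o[:480,440:]=cv2.resize(s[300:420,240:330],(360,480),interpolation=cv2.INTER_CUBIC)
cv2.imwrite("pics/c5.png",o)
E
```

```text
time_s: 4.93
ee_pos: [0.4347, 0.2116, 0.0862]
tool_rot: [0.753, 0.658, -0.0, -0.0]
wrist_force: [-0.4, -0.7, -0.5]
width: 0.0438
gripper_force: 19.9
t 4.93 phi -7.8 TCP [434.7 211.6  86.2] j7 -1.00 | turn 0.000 (half-turn alt -3.141) shift [ 0.4 -0.3  0.2] F [-0.4 -0.7 -0.5] w 43.8 tilt [-0.0007 -0.0005]
```

View pics/c5.png

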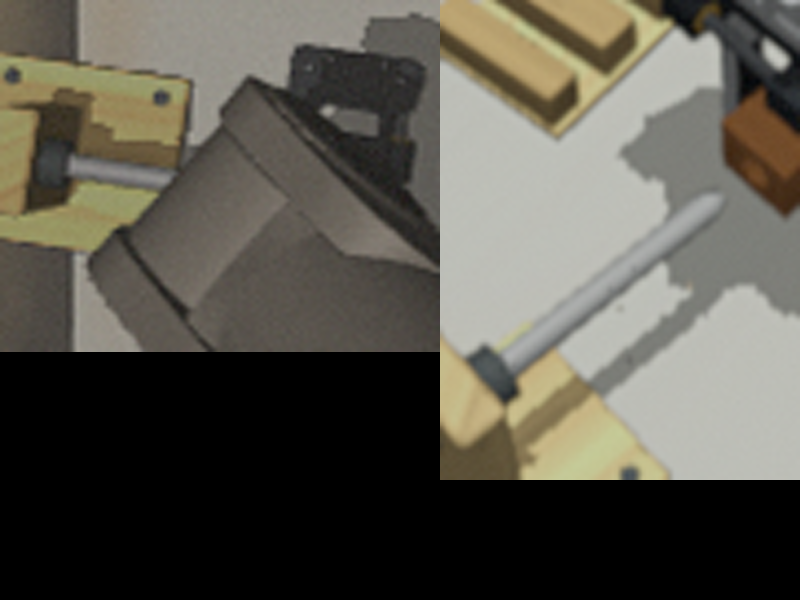

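The wrist hides the tip in the top view. In the scene crop the rod runs from (508,360) to (717,198), and its extension passes close to the held spacer's hole near (758,172). I'll check this against the projected robot pose.

```bash
python3 - <<'E'
from h import *
th=np.radians(-7.8);ex=np.array([np.cos(th),np.sin(th),0]);ey=np.array([-np.sin(th),np.cos(th),0])
c=np.array([.4347,.2116,.0996])
P=[c+ex*a+ey*.0+ez*np.array([0,0,1]) for a,ez in((-.022,.018),(.022,.018),(-.022,-.018),(.022,-.018),(0,0))]
s=cv2.imread("pics/s1.png")
for off in(.015,.018):
    q=proj("scene",np.array(P)+ey*off); print(off,np.round((q-[240,300])*4+[440,0],0).tolist())
for d in (0,.123): print("rod",np.round((proj("scene",np.array([.457,.3765,.1])-ey*d)-[240,300])*4+[440,0],0).tolist())
v=cv2.resize(s[315:360,300:345],(600,600),interpolation=cv2.INTER_CUBIC)
q=proj("scene",np.array(P)+ey*.017)
for p in q: cv2.circle(v,tuple(int(k) for k in (p-[300,315]+.5)*600/45),2,(0,255,0),-1)
r=[tuple(int(k) for k in (np.array([240+(a-440)/4,300+b/4])-[300,315]+.5)*600/45) for a,b in((508,360),(850,95))]
cv2.line(v,r[0],r[1],(255,0,0),1); cv2.imwrite("pics/c6.png",v)
E
```

```text
0.015 [[790.0, 168.0], [727.0, 111.0], [790.0, 210.0], [728.0, 153.0], [758.0, 161.0]]
0.018 [[786.0, 172.0], [722.0, 114.0], [785.0, 214.0], [724.0, 157.0], [754.0, 164.0]]
rod [[503.0, 367.0]]
rod [[714.0, 196.0]]
```

View pics/c6.png

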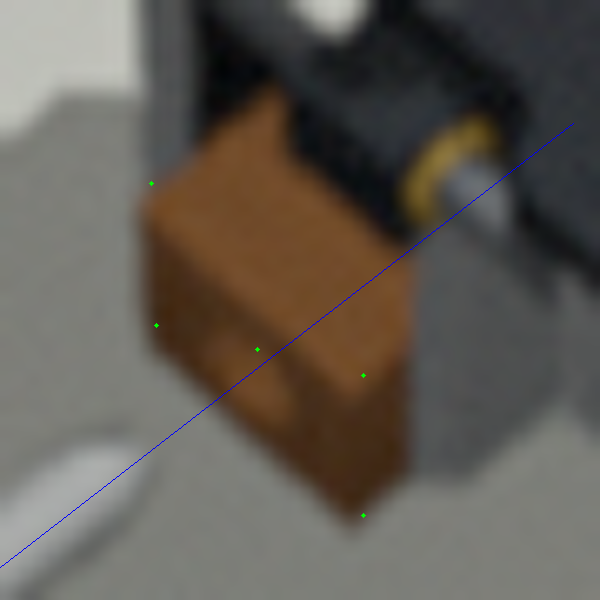

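The observed face centre, about (251,370), lies on the rod line to within 0.3 px, so it is aligned. I'm inserting it gently.

```bash
python3 -m inch '[{"x":10,"y":0,"z":0,"turn":0,"hand":1},{"x":6,"y":0,"z":0,"turn":0,"hand":1},{"x":6,"y":0,"z":0,"turn":0,"hand":1},{"x":6,"y":0,"z":0,"turn":0,"hand":1},{"x":6,"y":0,"z":0,"turn":0,"hand":1},{"x":6,"y":0,"z":0,"turn":0,"hand":1},{"x":6,"y":0,"z":0,"turn":0,"hand":1},{"x":6,"y":0,"z":0,"turn":0,"hand":1},{"x":0,"y":0,"z":0,"turn":0,"hand":1},{"x":0,"y":0,"z":0,"turn":0,"hand":1}]';python3 go.py 457 376.5 86 -7.8;  python3 -m inch '[{"x":8,"y":0,"z":0,"turn":0,"hand":1},{"x":8,"y":0,"z":0,"turn":0,"hand":1},{"x":8,"y":0,"z":0,"turn":0,"hand":1},{"x":0,"y":0,"z":0,"turn":0,"hand":1},{"x":0,"y":0,"z":0,"turn":0,"hand":1}]';python3 go.py 457 376.5 86 -7.8;
```

```text
time_s: 5.87
ee_pos: [0.442, 0.2639, 0.0864]
tool_rot: [0.753, 0.658, -0.0, -0.0]
wrist_force: [-0.1, -0.5, -0.1]
width: 0.0441
gripper_force: 19.9
t 5.87 phi -7.8 TCP [442.  263.9  86.4] j7 -1.09 | turn 0.001 (half-turn alt -3.141) shift [113.6  -0.4   0.5] F [-0.1 -0.5 -0.1] w 44.1 tilt [-0.0002  0.0001]
time_s: 6.28
ee_pos: [0.4452, 0.288, 0.0864]
tool_rot: [0.753, 0.658, 0.0, -0.0]
wrist_force: [-0.0, -0.7, -1.4]
width: 0.0438
gripper_force: 19.9
t 6.28 phi -7.7 TCP [445.2 288.   86.4] j7 -1.13 | turn 0.001 (half-turn alt -3.141) shift [89.3 -0.3  0.5] F [-0.  -0.7 -1.4] w 43.8 tilt [-0.0002  0.0003]
```

```bash
python3 -m inch '[{"x":10,"y":0,"z":0,"turn":0,"hand":1},{"x":10,"y":0,"z":0,"turn":0,"hand":1},{"x":10,"y":0,"z":0,"turn":0,"hand":1},{"x":10,"y":0,"z":0,"turn":0,"hand":1},{"x":8,"y":0,"z":0,"turn":0,"hand":1},{"x":8,"y":0,"z":0,"turn":0,"hand":1},{"x":0,"y":0,"z":0,"turn":0,"hand":1},{"x":0,"y":0,"z":0,"turn":0,"hand":1}]';python3 -m inch '[{"x":4,"y":0,"z":0,"turn":0,"hand":1},{"x":4,"y":0,"z":0,"turn":0,"hand":1},{"x":4,"y":0,"z":0,"turn":0,"hand":1},{"x":0,"y":0,"z":0,"turn":0,"hand":1}]';python3 go.py 457 376.5 86 -7.8; python3 -c "
from h import *
s=snap('scene','pics/s2.png');cv2.imwrite('pics/c7.png',cv2.resize(s[320:440,220:320],(500,600),interpolation=cv2.INTER_CUBIC))"
```

```text
time_s: 6.95
ee_pos: [0.4527, 0.3432, 0.0864]
tool_rot: [0.753, 0.658, -0.0, -0.0]
wrist_force: [-0.4, 0.0, 0.5]
width: 0.044
gripper_force: 19.9
time_s: 7.28
ee_pos: [0.4546, 0.3555, 0.0867]
tool_rot: [0.753, 0.658, 0.0, -0.0]
wrist_force: [-1.1, -0.4, 0.0]
width: 0.0438
gripper_force: 19.9
t 7.28 phi -7.8 TCP [454.6 355.5  86.7] j7 -1.23 | turn 0.000 (half-turn alt -3.141) shift [21.1 -0.5  0.7] F [-1.1 -0.4  0. ] w 43.8 tilt [0.0002 0.0006]
```

View pics/c7.png

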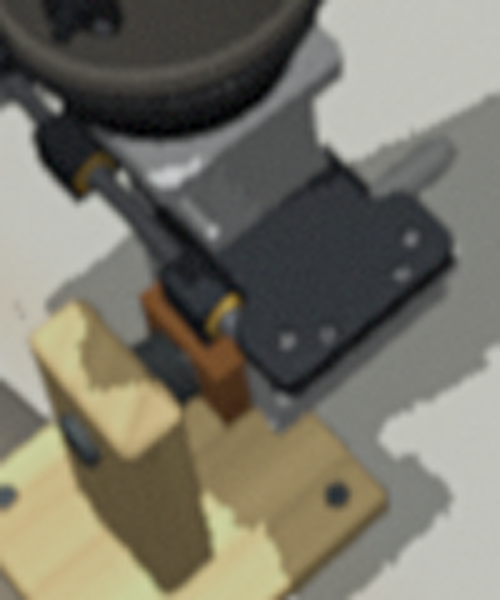

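The spacer is on the rod, face almost at the shoulder (180,360). I'm pushing on until it makes contact.

```bash
python3 -m inch '[{"x":2,"y":0,"z":0,"turn":0,"hand":1},{"x":0,"y":0,"z":0,"turn":0,"hand":1}]' | grep -E "ee|force";python3 -m inch '[{"x":2,"y":0,"z":0,"turn":0,"hand":1},{"x":0,"y":0,"z":0,"turn":0,"hand":1}]'| grep -E "ee|force"; python3 -m inch '[{"x":2,"y":0,"z":0,"turn":0,"hand":1},{"x":0,"y":0,"z":0,"turn":0,"hand":1}]'| grep -E "ee|force"
```

```text
ee_pos: [0.4548, 0.3562, 0.0864]
wrist_force: [-1.0, -2.3, -0.5]
gripper_force: 19.9
ee_pos: [0.4547, 0.3569, 0.0861]
wrist_force: [-3.8, -9.4, 2.7]
gripper_force: 20.0
ee_pos: [0.4548, 0.3575, 0.0858]
wrist_force: [-5.4, -14.8, 6.0]
gripper_force: 20.0
```

```bash
python3 -m inch '[{"x":-4,"y":0,"z":0,"turn":0,"hand":1},{"x":0,"y":0,"z":2,"turn":0,"hand":-1},{"x":0,"y":0,"z":0,"turn":0,"hand":-1},{"x":0,"y":0,"z":0,"turn":0,"hand":-1},{"x":0,"y":0,"z":0,"turn":0,"hand":-1},{"x":0,"y":0,"z":0,"turn":0,"hand":-1},{"x":0,"y":0,"z":0,"turn":0,"hand":-1},{"x":0,"y":0,"z":-20,"turn":0,"hand":-1},{"x":0,"y":0,"z":-40,"turn":0,"hand":-1},{"x":0,"y":0,"z":-40,"turn":0,"hand":-1},{"x":-30,"y":0,"z":-10,"turn":0,"hand":-1},{"x":-36,"y":0,"z":0,"turn":0,"hand":-1},{"x":-36,"y":0,"z":0,"turn":0,"hand":-1},{"x":-36,"y":0,"z":0,"turn":0,"hand":-1},{"x":-36,"y":0,"z":0,"turn":0,"hand":-1},{"x":-36,"y":0,"z":0,"turn":0,"hand":-1}]' 20;python3 go.py 457 -225 190 5; python3 - <<'E'
from h import *
t=snap("top","pics/t3.png");s=snap("scene","pics/s3.png")
o=np.zeros((600,800,3),np.uint8)
o[:240]=cv2.resize(t[270:330,300:500],(800,240),interpolation=cv2.INTER_CUBIC)
o[240:600,:300]=cv2.resize(s[320:440,220:320],(300,360),interpolation=cv2.INTER_CUBIC)
o[240:600,310:]=cv2.resize(s[170:330,300:500],(490,360),interpolation=cv2.INTER_CUBIC)
cv2.imwrite("pics/c8.png",o)
E
```

```text
time_s: 9.17
ee_pos: [0.4259, 0.1471, 0.1947]
tool_rot: [0.753, 0.657, 0.0, 0.0]
wrist_force: [0.7, -0.4, -0.5]
width: 0.094
gripper_force: 0.0
t 9.17 phi -7.8 TCP [425.9 147.1 194.7] j7 -0.69 | turn -0.223 (half-turn alt 2.918) shift [-373.4   -1.4    4.6] F [ 0.7 -0.4 -0.5] w 94.0 tilt [0.0006 0.0002]
```

View pics/c8.png

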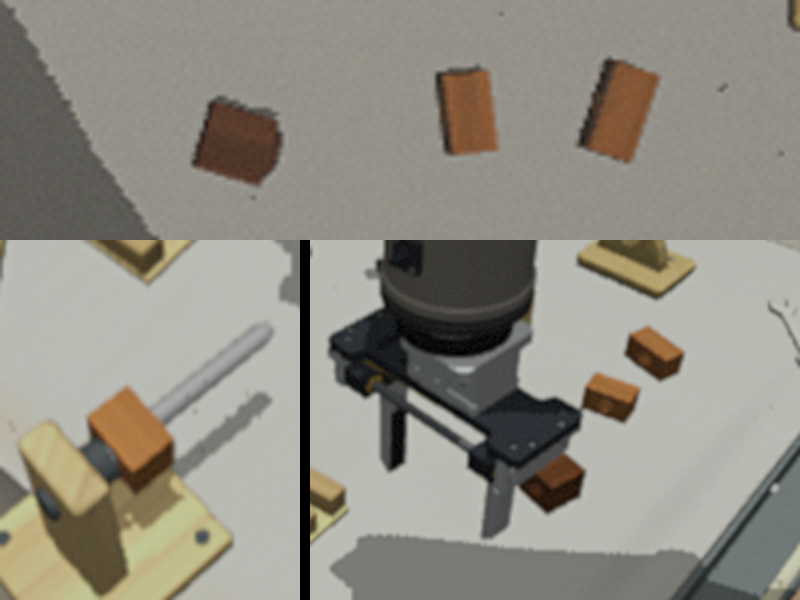

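Spacer 2 hangs against the shoulder, and spacers 3 and 4 have not moved. Fetching spacer 3.

```bash
python3 -m inch '[{"x":0,"y":0,"z":0,"turn":-0.112,"hand":-1},{"x":0,"y":0,"z":0,"turn":-0.111,"hand":-1},{"x":-34,"y":0,"z":0,"turn":0,"hand":-1},{"x":-34,"y":0,"z":0,"turn":0,"hand":-1},{"x":-34,"y":0,"z":0,"turn":0,"hand":-1},{"x":-34,"y":0,"z":0,"turn":0,"hand":-1},{"x":-34,"y":0,"z":0,"turn":0,"hand":-1},{"x":-34,"y":0,"z":0,"turn":0,"hand":-1},{"x":-34,"y":0,"z":0,"turn":0,"hand":-1},{"x":-34,"y":0,"z":0,"turn":0,"hand":-1},{"x":-34,"y":0,"z":0,"turn":0,"hand":-1},{"x":-34,"y":0,"z":0,"turn":0,"hand":-1},{"x":-33,"y":-1,"z":0,"turn":0,"hand":-1},{"x":0,"y":0,"z":0,"turn":0,"hand":-1},{"x":0,"y":0,"z":0,"turn":0,"hand":-1}]' >/dev/null;python3 go.py 457 -225 4.5 5
```

```text
t 10.52 phi 4.8 TCP [ 457.8 -224.2  194.2] j7 0.34 | turn -0.003 (half-turn alt 3.139) shift [ -0.8  -0.8 189.7] F [-1.1  0.5 -0.1] w 94.0 tilt [-0.0002  0.0004]
```

```bash
python3 -m inch '[{"x":0,"y":0,"z":34,"turn":0,"hand":-1},{"x":0,"y":0,"z":34,"turn":0,"hand":-1},{"x":0,"y":0,"z":34,"turn":0,"hand":-1},{"x":0,"y":0,"z":34,"turn":0,"hand":-1},{"x":1,"y":0,"z":25,"turn":0,"hand":-1},{"x":0,"y":0,"z":16,"turn":0,"hand":-1},{"x":0,"y":0,"z":10,"turn":0,"hand":-1},{"x":0,"y":0,"z":2.5,"turn":0,"hand":-1},{"x":0,"y":0,"z":0,"turn":0,"hand":-1},{"x":0,"y":0,"z":0,"turn":0,"hand":1},{"x":0,"y":0,"z":0,"turn":0,"hand":1},{"x":0,"y":0,"z":0,"turn":0,"hand":1},{"x":0,"y":0,"z":0,"turn":0,"hand":1},{"x":0,"y":0,"z":0,"turn":0,"hand":1},{"x":0,"y":0,"z":0,"turn":0,"hand":1},{"x":0,"y":0,"z":0,"turn":0,"hand":1},{"x":0,"y":0,"z":0,"turn":0,"hand":1}]' 20 ; python3 go.py 434.5 212 86 -7.8
```

```text
time_s: 11.93
ee_pos: [0.4577, -0.2222, 0.0051]
tool_rot: [0.676, 0.737, 0.0, 0.0]
wrist_force: [-2.0, 0.4, 5.3]
width: 0.0516
gripper_force: 19.9
t 11.93 phi 5.0 TCP [ 457.7 -222.2    5.1] j7 0.20 | turn 0.223 (half-turn alt -2.919) shift [427.  -81.9 -80.9] F [-2.   0.4  5.3] w 51.6 tilt [ 0.0001 -0.0001]
```

```bash
python3 -m inch '[{"x":0,"y":0,"z":-20,"turn":0,"hand":1},{"x":0,"y":0,"z":-31,"turn":0.112,"hand":1},{"x":0,"y":0,"z":-31,"turn":0.111,"hand":1},{"x":32,"y":-6.3,"z":0,"turn":0,"hand":1},{"x":33,"y":-6.3,"z":0,"turn":0,"hand":1},{"x":33,"y":-6.3,"z":0,"turn":0,"hand":1},{"x":33,"y":-6.3,"z":0,"turn":0,"hand":1},{"x":33,"y":-6.3,"z":0,"turn":0,"hand":1},{"x":33,"y":-6.3,"z":0,"turn":0,"hand":1},{"x":33,"y":-6.3,"z":0,"turn":0,"hand":1},{"x":33,"y":-6.3,"z":0,"turn":0,"hand":1},{"x":33,"y":-6.3,"z":0,"turn":0,"hand":1},{"x":33,"y":-6.3,"z":0,"turn":0,"hand":1},{"x":33,"y":-6.3,"z":0,"turn":0,"hand":1},{"x":33,"y":-6.3,"z":0,"turn":0,"hand":1},{"x":32,"y":-6.3,"z":0,"turn":0,"hand":1},{"x":0,"y":0,"z":0,"turn":0,"hand":1},{"x":0,"y":0,"z":0,"turn":0,"hand":1},{"x":0,"y":0,"z":0,"turn":0,"hand":1}]'; python3 go.py 434.7 211.6 86.6 -7.8
```

```text
time_s: 13.52
ee_pos: [0.4341, 0.2116, 0.0867]
tool_rot: [0.753, 0.658, -0.0, -0.0]
wrist_force: [0.4, -0.5, -0.4]
width: 0.0518
gripper_force: 19.9
t 13.52 phi -7.8 TCP [434.1 211.6  86.7] j7 -0.92 | turn 0.000 (half-turn alt -3.141) shift [0.1 0.6 0.1] F [ 0.4 -0.5 -0.4] w 51.8 tilt [-0.0006 -0.0005]
```

```bash
python3 -m inch '[{"x":10,"y":0.6,"z":0,"turn":0,"hand":1},{"x":6,"y":0,"z":0,"turn":0,"hand":1},{"x":6,"y":0,"z":0,"turn":0,"hand":1},{"x":6,"y":0,"z":0,"turn":0,"hand":1},{"x":6,"y":0,"z":0,"turn":0,"hand":1},{"x":6,"y":0,"z":0,"turn":0,"hand":1},{"x":6,"y":0,"z":0,"turn":0,"hand":1},{"x":6,"y":0,"z":0,"turn":0,"hand":1},{"x":0,"y":0,"z":0,"turn":0,"hand":1},{"x":0,"y":0,"z":0,"turn":0,"hand":1}]';python3 -m inch '[{"x":8,"y":0,"z":0,"turn":0,"hand":1},{"x":8,"y":0,"z":0,"turn":0,"hand":1},{"x":8,"y":0,"z":0,"turn":0,"hand":1},{"x":0,"y":0,"z":0,"turn":0,"hand":1},{"x":0,"y":0,"z":0,"turn":0,"hand":1}]'
```

```text
time_s: 14.35
ee_pos: [0.442, 0.2638, 0.0869]
tool_rot: [0.753, 0.658, -0.0, -0.0]
wrist_force: [0.4, -0.8, -1.2]
width: 0.0518
gripper_force: 19.9
time_s: 14.77
ee_pos: [0.4452, 0.288, 0.0869]
tool_rot: [0.753, 0.658, 0.0, -0.0]
wrist_force: [1.5, -0.3, -0.6]
width: 0.0518
gripper_force: 19.9
```

Same clean insertion as before. I expect contact at y≈326.

```bash
python3 -m inch '[{"x":9,"y":0,"z":0,"turn":0,"hand":1},{"x":9,"y":0,"z":0,"turn":0,"hand":1},{"x":9,"y":0,"z":0,"turn":0,"hand":1},{"x":5,"y":0,"z":0,"turn":0,"hand":1},{"x":0,"y":0,"z":0,"turn":0,"hand":1},{"x":0,"y":0,"z":0,"turn":0,"hand":1}]'|grep -E "ee|force"; python3 -m inch '[{"x":3,"y":0,"z":0,"turn":0,"hand":1},{"x":0,"y":0,"z":0,"turn":0,"hand":1}]'|grep -E "ee|force";python3 -m inch '[{"x":3,"y":0,"z":0,"turn":0,"hand":1},{"x":0,"y":0,"z":0,"turn":0,"hand":1}]'|grep -E "ee|force"; python3 -m inch '[{"x":2,"y":0,"z":0,"turn":0,"hand":1},{"x":0,"y":0,"z":0,"turn":0,"hand":1}]'|grep -E "ee|force"
```

```text
ee_pos: [0.4495, 0.3193, 0.0869]
wrist_force: [0.0, -0.4, -1.3]
gripper_force: 19.9
ee_pos: [0.4501, 0.3221, 0.0871]
wrist_force: [0.8, 1.6, -0.7]
gripper_force: 19.9
ee_pos: [0.4506, 0.3253, 0.0871]
wrist_force: [0.0, 0.7, -0.7]
gripper_force: 19.9
ee_pos: [0.4508, 0.3272, 0.0871]
wrist_force: [0.1, 0.3, -1.2]
gripper_force: 19.9
```

```bash
python3 -m inch '[{"x":2,"y":0,"z":0,"turn":0,"hand":1},{"x":0,"y":0,"z":0,"turn":0,"hand":1}]'|grep -E "ee|force"; python3 -m inch '[{"x":2,"y":0,"z":0,"turn":0,"hand":1},{"x":0,"y":0,"z":0,"turn":0,"hand":1}]'|grep -E "ee|force";python3 -m inch '[{"x":2,"y":0,"z":0,"turn":0,"hand":1},{"x":0,"y":0,"z":0,"turn":0,"hand":1}]'|grep -E "ee|force"
```

```text
ee_pos: [0.451, 0.3292, 0.087]
wrist_force: [0.8, -0.2, -1.2]
gripper_force: 19.9
ee_pos: [0.4513, 0.3312, 0.087]
wrist_force: [-0.4, 0.1, -0.7]
gripper_force: 19.9
ee_pos: [0.4516, 0.3332, 0.087]
wrist_force: [-0.6, 0.4, -0.6]
gripper_force: 19.9
```

```bash
python3 -m inch '[{"x":2,"y":0,"z":0,"turn":0,"hand":1},{"x":0,"y":0,"z":0,"turn":0,"hand":1}]'|grep -E "ee|force"; python3 -m inch '[{"x":2,"y":0,"z":0,"turn":0,"hand":1},{"x":0,"y":0,"z":0,"turn":0,"hand":1}]'|grep -E "ee|force"; python3 -c "
from h import *
s=snap('scene','pics/s4.png');cv2.imwrite('pics/c9.png',cv2.resize(s[320:440,220:320],(500,600),interpolation=cv2.INTER_CUBIC))"
```

```text
ee_pos: [0.4516, 0.3341, 0.0868]
wrist_force: [-1.9, -4.1, 1.4]
gripper_force: 19.9
ee_pos: [0.4513, 0.3349, 0.0865]
wrist_force: [-4.5, -9.8, 4.9]
gripper_force: 20.0
```

View pics/c9.png

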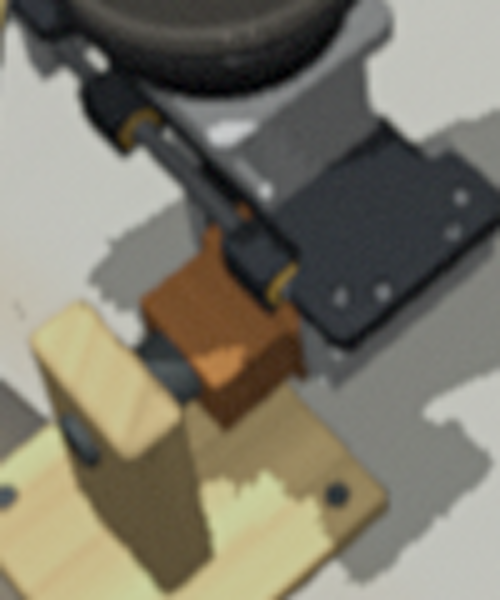

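Spacer 3 is seated flush against spacer 2, around (230,310). I'm releasing it, backing off and checking spacer 4 with numbers rather than a view.

```bash
python3 -m inch '[{"x":-3,"y":0,"z":0,"turn":0,"hand":1},{"x":0,"y":0,"z":2,"turn":0,"hand":-1},{"x":0,"y":0,"z":0,"turn":0,"hand":-1},{"x":0,"y":0,"z":0,"turn":0,"hand":-1},{"x":0,"y":0,"z":0,"turn":0,"hand":-1},{"x":0,"y":0,"z":0,"turn":0,"hand":-1},{"x":0,"y":0,"z":0,"turn":0,"hand":-1},{"x":0,"y":0,"z":-20,"turn":0,"hand":-1},{"x":0,"y":0,"z":-40,"turn":0,"hand":-1},{"x":0,"y":0,"z":-40,"turn":0,"hand":-1},{"x":-30,"y":0,"z":-10,"turn":0,"hand":-1},{"x":-36,"y":0,"z":0,"turn":0,"hand":-1},{"x":-36,"y":0,"z":0,"turn":0,"hand":-1},{"x":-36,"y":0,"z":0,"turn":0,"hand":-1},{"x":-36,"y":0,"z":0,"turn":0,"hand":-1},{"x":-36,"y":0,"z":0,"turn":0,"hand":-1}]' 20;python3 go.py 456.5 -323 190 -18.3; python3 - <<'E'
from h import *
t=snap("top","pics/t5.png"); t0=cv2.imread("pics/top0.png")
hsv=lambda im:cv2.inRange(cv2.cvtColor(im,cv2.COLOR_BGR2HSV),(3,110,90),(16,255,255))
for n,im in(("0",t0),("now",t)):
    m=hsv(im)[270:330,370:500]; k,_,st,ce=cv2.connectedComponentsWithStats(m)
    print(n,[(st[i,4],np.round(ce[i]+[370,270],1).tolist()) for i in range(1,k) if st[i,4]>30])
o=np.zeros((600,800,3),np.uint8)
s=snap("scene","pics/s5.png")
E
```

```text
time_s: 17.98
ee_pos: [0.4227, 0.1243, 0.1952]
tool_rot: [0.753, 0.657, 0.0, 0.0]
wrist_force: [1.4, -0.4, 0.4]
width: 0.0941
gripper_force: 0.0
t 17.98 phi -7.8 TCP [422.7 124.3 195.2] j7 -0.61 | turn 0.183 (half-turn alt -2.958) shift [-414.   172.5    5.1] F [ 1.4 -0.4  0.4] w 94.1 tilt [0.0006 0.0002]
0 [(np.int32(249), [455.3, 297.4]), (np.int32(220), [417.0, 297.7])]
now [(np.int32(248), [455.2, 297.4])]
```

```bash
python3 -m inch '[{"x":0,"y":0,"z":0,"turn":0.092,"hand":-1},{"x":0,"y":0,"z":0,"turn":0.091,"hand":-1},{"x":-32,"y":13,"z":0,"turn":0,"hand":-1},{"x":-32,"y":13,"z":0,"turn":0,"hand":-1},{"x":-32,"y":13,"z":0,"turn":0,"hand":-1},{"x":-32,"y":13,"z":0,"turn":0,"hand":-1},{"x":-32,"y":13,"z":0,"turn":0,"hand":-1},{"x":-32,"y":13,"z":0,"turn":0,"hand":-1},{"x":-32,"y":13,"z":0,"turn":0,"hand":-1},{"x":-32,"y":13,"z":0,"turn":0,"hand":-1},{"x":-32,"y":13,"z":0,"turn":0,"hand":-1},{"x":-32,"y":13,"z":0,"turn":0,"hand":-1},{"x":-32,"y":13,"z":0,"turn":0,"hand":-1},{"x":-32,"y":13,"z":0,"turn":0,"hand":-1},{"x":-30,"y":16,"z":0,"turn":0,"hand":-1},{"x":0,"y":0,"z":0,"turn":0,"hand":-1},{"x":0,"y":0,"z":0,"turn":0,"hand":-1}]' >/dev/null;python3 go.py 456.5 -323 4.5 -18.3;python3 - <<'E'
from h import *
t=snap("top","pics/t6.png")
m=cv2.inRange(cv2.cvtColor(t,cv2.COLOR_BGR2HSV),(3,110,90),(16,255,255))[270:330,370:500]; k,_,st,ce=cv2.connectedComponentsWithStats(m)
print([(st[i,4],np.round(ce[i]+[370,270],1).tolist()) for i in range(1,k) if st[i,4]>30])
E
```

```text
t 19.50 phi -18.4 TCP [ 456.8 -322.5  194.5] j7 0.17 | turn -0.002 (half-turn alt 3.140) shift [ -0.6  -0.  190. ] F [-0.3  0.9 -0.5] w 94.5 tilt [-0.0004  0.0002]
[]
```

```bash
python3 -m inch '[{"x":0,"y":0,"z":34,"turn":0,"hand":-1},{"x":0,"y":0,"z":34,"turn":0,"hand":-1},{"x":0,"y":0,"z":34,"turn":0,"hand":-1},{"x":0,"y":0,"z":34,"turn":0,"hand":-1},{"x":-1,"y":0,"z":25,"turn":0,"hand":-1},{"x":0,"y":0,"z":16,"turn":0,"hand":-1},{"x":0,"y":0,"z":10,"turn":0,"hand":-1},{"x":0,"y":0,"z":2.5,"turn":0,"hand":-1},{"x":0,"y":0,"z":0,"turn":0,"hand":-1},{"x":0,"y":0,"z":0,"turn":0,"hand":1},{"x":0,"y":0,"z":0,"turn":0,"hand":1},{"x":0,"y":0,"z":0,"turn":0,"hand":1},{"x":0,"y":0,"z":0,"turn":0,"hand":1},{"x":0,"y":0,"z":0,"turn":0,"hand":1},{"x":0,"y":0,"z":0,"turn":0,"hand":1},{"x":0,"y":0,"z":0,"turn":0,"hand":1}]' 20 ; python3 go.py 434.5 208 86.7 -7.8
```

```text
time_s: 20.88
ee_pos: [0.4566, -0.3224, 0.0059]
tool_rot: [0.81, 0.586, 0.0, 0.0]
wrist_force: [-1.9, 0.5, 6.2]
width: 0.0597
gripper_force: 20.0
t 20.88 phi -18.3 TCP [ 456.6 -322.4    5.9] j7 0.15 | turn -0.183 (half-turn alt 2.959) shift [522.4 -93.8 -80.9] F [-1.9  0.5  6.2] w 59.7 tilt [ 0.0005 -0.0002]
```

```bash
python3 -m inch '[{"x":0,"y":0,"z":-20,"turn":0,"hand":1},{"x":0,"y":0,"z":-31,"turn":-0.092,"hand":1},{"x":0,"y":0,"z":-31,"turn":-0.091,"hand":1},{"x":32,"y":-6,"z":0,"turn":0,"hand":1},{"x":33,"y":-6,"z":0,"turn":0,"hand":1},{"x":33,"y":-6,"z":0,"turn":0,"hand":1},{"x":33,"y":-6,"z":0,"turn":0,"hand":1},{"x":33,"y":-6,"z":0,"turn":0,"hand":1},{"x":33,"y":-6,"z":0,"turn":0,"hand":1},{"x":33,"y":-6,"z":0,"turn":0,"hand":1},{"x":33,"y":-6,"z":0,"turn":0,"hand":1},{"x":33,"y":-6,"z":0,"turn":0,"hand":1},{"x":33,"y":-6,"z":0,"turn":0,"hand":1},{"x":33,"y":-6,"z":0,"turn":0,"hand":1},{"x":33,"y":-6,"z":0,"turn":0,"hand":1},{"x":33,"y":-6,"z":0,"turn":0,"hand":1},{"x":33,"y":-6,"z":0,"turn":0,"hand":1},{"x":33,"y":-5,"z":0,"turn":0,"hand":1},{"x":28,"y":-5,"z":0,"turn":0,"hand":1},{"x":0,"y":0,"z":0,"turn":0,"hand":1}]'; python3 -m inch '[{"x":0,"y":0,"z":0,"turn":0,"hand":1},{"x":0,"y":0,"z":0,"turn":0,"hand":1}]' >/dev/null;python3 go.py 434.4 208 87.5 -7.8
```

```text
time_s: 22.55
ee_pos: [0.4335, 0.2136, 0.0878]
tool_rot: [0.752, 0.659, 0.001, -0.001]
wrist_force: [-0.6, -0.2, -1.1]
width: 0.0597
gripper_force: 20.0
t 22.72 phi -7.8 TCP [433.8 207.2  87.3] j7 -0.85 | turn 0.000 (half-turn alt -3.141) shift [ 0.9  0.5 -0.2] F [ 0.  -0.2 -1.6] w 59.9 tilt [-0.0005 -0.0005]
```

```bash
python3 -m inch '[{"x":12,"y":0.5,"z":0,"turn":0,"hand":1},{"x":6,"y":0,"z":0,"turn":0,"hand":1},{"x":6,"y":0,"z":0,"turn":0,"hand":1},{"x":6,"y":0,"z":0,"turn":0,"hand":1},{"x":6,"y":0,"z":0,"turn":0,"hand":1},{"x":6,"y":0,"z":0,"turn":0,"hand":1},{"x":6,"y":0,"z":0,"turn":0,"hand":1},{"x":6,"y":0,"z":0,"turn":0,"hand":1},{"x":0,"y":0,"z":0,"turn":0,"hand":1},{"x":0,"y":0,"z":0,"turn":0,"hand":1}]'|grep -E "ee|force";python3 -m inch '[{"x":8,"y":0,"z":0,"turn":0,"hand":1},{"x":8,"y":0,"z":0,"turn":0,"hand":1},{"x":8,"y":0,"z":0,"turn":0,"hand":1},{"x":6,"y":0,"z":0,"turn":0,"hand":1},{"x":0,"y":0,"z":0,"turn":0,"hand":1},{"x":0,"y":0,"z":0,"turn":0,"hand":1}]'|grep -E "ee|force"
python3 -m inch '[{"x":3,"y":0,"z":0,"turn":0,"hand":1},{"x":3,"y":0,"z":0,"turn":0,"hand":1},{"x":0,"y":0,"z":0,"turn":0,"hand":1}]'|grep -E "ee|force"
python3 -m inch '[{"x":2,"y":0,"z":0,"turn":0,"hand":1},{"x":0,"y":0,"z":0,"turn":0,"hand":1}]'|grep -E "ee|force"
python3 -m inch '[{"x":2,"y":0,"z":0,"turn":0,"hand":1},{"x":0,"y":0,"z":0,"turn":0,"hand":1}]'|grep -E "ee|force"
```

```text
ee_pos: [0.4417, 0.2614, 0.0874]
wrist_force: [-0.1, -1.0, -0.8]
gripper_force: 20.0
ee_pos: [0.4457, 0.2913, 0.0874]
wrist_force: [-0.9, 0.7, -1.8]
gripper_force: 20.0
ee_pos: [0.4468, 0.2973, 0.0876]
wrist_force: [-0.3, 0.9, -0.9]
gripper_force: 20.0
ee_pos: [0.447, 0.2991, 0.0876]
wrist_force: [-0.4, -0.4, -2.3]
gripper_force: 20.0
ee_pos: [0.4473, 0.3011, 0.0876]
wrist_force: [0.7, -0.0, -1.2]
gripper_force: 20.0
```

```bash
python3 -m inch '[{"x":2,"y":0,"z":0,"turn":0,"hand":1},{"x":0,"y":0,"z":0,"turn":0,"hand":1}]'|grep -E "ee|wri"
python3 -m inch '[{"x":2,"y":0,"z":0,"turn":0,"hand":1},{"x":0,"y":0,"z":0,"turn":0,"hand":1}]'|grep -E "ee|wri"
python3 -m inch '[{"x":2,"y":0,"z":0,"turn":0,"hand":1},{"x":0,"y":0,"z":0,"turn":0,"hand":1}]'|grep -E "ee|wri"
python3 -m inch '[{"x":1,"y":0,"z":0,"turn":0,"hand":1},{"x":0,"y":0,"z":0,"turn":0,"hand":1}]'|grep -E "ee|wri"
```

```text
ee_pos: [0.4476, 0.3031, 0.0875]
wrist_force: [0.7, -0.3, -1.0]
ee_pos: [0.4476, 0.3039, 0.0873]
wrist_force: [-1.6, -5.4, 0.4]
ee_pos: [0.4477, 0.3044, 0.0871]
wrist_force: [-3.9, -12.6, 5.7]
ee_pos: [0.4477, 0.3046, 0.087]
wrist_force: [-3.0, -15.6, 8.1]
```

Contact. Releasing, retreating and looking at the stack and the cap.

```bash
python3 -m inch '[{"x":-4,"y":0,"z":0,"turn":0,"hand":1},{"x":0,"y":0,"z":2,"turn":0,"hand":-1},{"x":0,"y":0,"z":0,"turn":0,"hand":-1},{"x":0,"y":0,"z":0,"turn":0,"hand":-1},{"x":0,"y":0,"z":0,"turn":0,"hand":-1},{"x":0,"y":0,"z":0,"turn":0,"hand":-1},{"x":0,"y":0,"z":0,"turn":0,"hand":-1},{"x":0,"y":0,"z":-20,"turn":0,"hand":-1},{"x":0,"y":0,"z":-40,"turn":0,"hand":-1},{"x":0,"y":0,"z":-40,"turn":0,"hand":-1},{"x":-30,"y":0,"z":-10,"turn":0,"hand":-1},{"x":-36,"y":0,"z":0,"turn":0,"hand":-1},{"x":-36,"y":0,"z":0,"turn":0,"hand":-1},{"x":-36,"y":0,"z":0,"turn":0,"hand":-1},{"x":-30,"y":20,"z":0,"turn":0,"hand":-1},{"x":-30,"y":20,"z":0,"turn":0,"hand":-1},{"x":0,"y":0,"z":0,"turn":0,"hand":-1}]' 20|grep ee;python3 go.py 436 -72 190 -16.5; python3 - <<'E'
from h import *
t=snap("top","pics/t7.png");s=snap("scene","pics/s7.png")
o=np.zeros((600,800,3),np.uint8)
o[:400,:400]=cv2.resize(t[280:330,330:380],(400,400),interpolation=cv2.INTER_CUBIC)
o[:480,410:800]=cv2.resize(s[320:440,220:317],(390,480),interpolation=cv2.INTER_CUBIC)
cv2.imwrite("pics/c10.png",o)
E
```

```text
ee_pos: [0.4625, 0.0962, 0.1958]
t 26.72 phi -8.2 TCP [462.5  96.2 195.8] j7 -0.52 | turn 0.145 (half-turn alt -2.996) shift [-168.8   22.3    6. ] F [-0.2 -1.2 -0.4] w 94.2 tilt [ 0.0012 -0.0014]
```

View pics/c10.png

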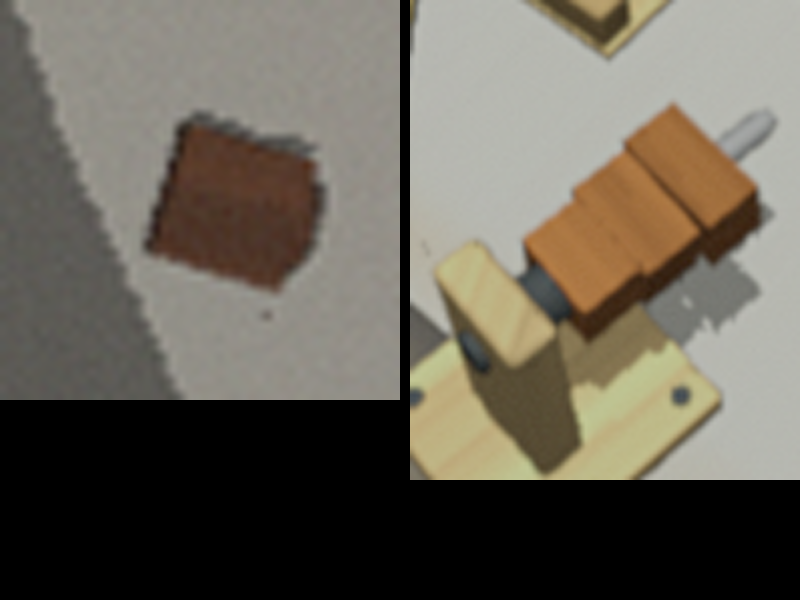

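All three spacers are stacked in order and flush. The cap's top face is centred at crop (233,206), unmoved. Fetching the cap.

```bash
python3 -m inch '[{"x":0,"y":0,"z":0,"turn":0.08,"hand":-1},{"x":0,"y":0,"z":0,"turn":0.08,"hand":-1},{"x":-28,"y":3.5,"z":0,"turn":0,"hand":-1},{"x":-28,"y":3.5,"z":0,"turn":0,"hand":-1},{"x":-28,"y":3.5,"z":0,"turn":0,"hand":-1},{"x":-28,"y":3.5,"z":0,"turn":0,"hand":-1},{"x":-28,"y":3.5,"z":0,"turn":0,"hand":-1},{"x":-28,"y":3.5,"z":0,"turn":0,"hand":-1},{"x":0,"y":0,"z":0,"turn":0,"hand":-1},{"x":0,"y":0,"z":0,"turn":0,"hand":-1},{"x":0,"y":0,"z":0,"turn":0,"hand":-1}]' |grep ee;python3 go.py 436 -72 6 -17.4
```

```text
ee_pos: [0.4318, -0.0633, 0.1955]
t 27.73 phi -16.9 TCP [431.8 -63.3 195.5] j7 -0.30 | turn 0.009 (half-turn alt -3.133) shift [ -7.1   6.6 189.5] F [ 0.  -0.1  0.2] w 93.9 tilt [0.0002 0.0004]
```

```bash
python3 -m inch '[{"x":-7,"y":6.5,"z":34,"turn":0.009,"hand":-1},{"x":0,"y":0,"z":34,"turn":0,"hand":-1},{"x":0,"y":0,"z":34,"turn":0,"hand":-1},{"x":0,"y":0,"z":30,"turn":0,"hand":-1},{"x":0,"y":0,"z":25,"turn":0,"hand":-1},{"x":0,"y":0,"z":18,"turn":0,"hand":-1},{"x":0,"y":0,"z":11,"turn":0,"hand":-1},{"x":0,"y":0,"z":3,"turn":0,"hand":-1},{"x":0,"y":0,"z":0,"turn":0,"hand":-1},{"x":0,"y":0,"z":0,"turn":0,"hand":1},{"x":0,"y":0,"z":0,"turn":0,"hand":1},{"x":0,"y":0,"z":0,"turn":0,"hand":1},{"x":0,"y":0,"z":0,"turn":0,"hand":1},{"x":0,"y":0,"z":0,"turn":0,"hand":1},{"x":0,"y":0,"z":0,"turn":0,"hand":1},{"x":0,"y":0,"z":0,"turn":0,"hand":1},{"x":0,"y":0,"z":0,"turn":0,"hand":1}]' 25 ; python3 go.py 434.5 200 84 -7.8
```

```text
time_s: 29.15
ee_pos: [0.4357, -0.0733, 0.0066]
tool_rot: [0.806, 0.591, 0.0, 0.0]
wrist_force: [-1.0, -0.3, 0.3]
width: 0.0439
gripper_force: 1.2
t 29.15 phi -17.5 TCP [435.7 -73.3   6.6] j7 -0.34 | turn -0.169 (half-turn alt 2.973) shift [270.6 -38.3 -77.4] F [-1.  -0.3  0.3] w 43.9 tilt [0.0001 0.0001]
```

```bash
python3 -m inch '[{"x":0,"y":0,"z":0,"turn":0,"hand":1},{"x":0,"y":0,"z":0,"turn":0,"hand":1},{"x":0,"y":0,"z":-18,"turn":0,"hand":1},{"x":0,"y":0,"z":-30,"turn":-0.085,"hand":1},{"x":0,"y":0,"z":-29.8,"turn":-0.084,"hand":1},{"x":30,"y":-4,"z":0,"turn":0,"hand":1},{"x":31,"y":-4.5,"z":0,"turn":0,"hand":1},{"x":31,"y":-4.5,"z":0,"turn":0,"hand":1},{"x":31,"y":-4.5,"z":0,"turn":0,"hand":1},{"x":31,"y":-4.5,"z":0,"turn":0,"hand":1},{"x":31,"y":-4.5,"z":0,"turn":0,"hand":1},{"x":31,"y":-4.5,"z":0,"turn":0,"hand":1},{"x":31,"y":-4.5,"z":0,"turn":0,"hand":1},{"x":26,"y":-4,"z":0,"turn":0,"hand":1},{"x":0,"y":0,"z":0,"turn":0,"hand":1},{"x":0,"y":0,"z":0,"turn":0,"hand":1},{"x":0,"y":0,"z":0,"turn":0,"hand":1}]' |grep -E "gr|wid"; python3 go.py 433.7 203 84.4 -7.8
```

```text
width: 0.0438
gripper_force: 25.0
t 30.57 phi -7.8 TCP [433.3 201.8  84. ] j7 -0.82 | turn -0.000 (half-turn alt 3.142) shift [ 1.2  0.2 -0.4] F [ 0.1 -0.8 -1.7] w 43.8 tilt [-0.0006 -0.0006]
```

```bash
python3 -m inch '[{"x":10,"y":0,"z":-0.4,"turn":0,"hand":1},{"x":8,"y":0,"z":0,"turn":0,"hand":1},{"x":5,"y":0,"z":0,"turn":0,"hand":1},{"x":5,"y":0,"z":0,"turn":0,"hand":1},{"x":0,"y":0,"z":0,"turn":0,"hand":1}]'|grep -E "ee|wri";python3 -m inch '[{"x":5,"y":0,"z":0,"turn":0,"hand":1},{"x":5,"y":0,"z":0,"turn":0,"hand":1},{"x":5,"y":0,"z":0,"turn":0,"hand":1},{"x":5,"y":0,"z":0,"turn":0,"hand":1},{"x":0,"y":0,"z":0,"turn":0,"hand":1},{"x":0,"y":0,"z":0,"turn":0,"hand":1}]'|grep -E "ee|wri"
python3 -m inch '[{"x":3,"y":0,"z":0,"turn":0,"hand":1},{"x":2,"y":0,"z":0,"turn":0,"hand":1},{"x":0,"y":0,"z":0,"turn":0,"hand":1}]'|grep -E "ee|wri"
python3 -m inch '[{"x":2,"y":0,"z":0,"turn":0,"hand":1},{"x":2,"y":0,"z":0,"turn":0,"hand":1},{"x":0,"y":0,"z":0,"turn":0,"hand":1}]'|grep -E "ee|wri"
```

```text
ee_pos: [0.4375, 0.2315, 0.0848]
wrist_force: [-0.3, 0.5, -0.6]
ee_pos: [0.44, 0.2504, 0.0846]
wrist_force: [0.3, 0.5, -1.2]
ee_pos: [0.4409, 0.2555, 0.0848]
wrist_force: [0.2, -0.6, -1.1]
ee_pos: [0.4414, 0.2595, 0.0848]
wrist_force: [0.5, 0.0, -0.6]
```

```bash
python3 -m inch '[{"x":2,"y":0,"z":0,"turn":0,"hand":1},{"x":0,"y":0,"z":0,"turn":0,"hand":1}]'|grep -E "ee|wri"
python3 -m inch '[{"x":2,"y":0,"z":0,"turn":0,"hand":1},{"x":0,"y":0,"z":0,"turn":0,"hand":1}]'|grep -E "ee|wri"
python3 -m inch '[{"x":2,"y":0,"z":0,"turn":0,"hand":1},{"x":0,"y":0,"z":0,"turn":0,"hand":1}]'|grep -E "ee|wri"
python3 -m inch '[{"x":1.5,"y":0,"z":0,"turn":0,"hand":1},{"x":0,"y":0,"z":0,"turn":0,"hand":1}]'|grep -E "ee|wri"
```

```text
ee_pos: [0.4415, 0.2604, 0.0846]
wrist_force: [-0.4, -4.5, 1.5]
ee_pos: [0.4415, 0.2605, 0.0844]
wrist_force: [-1.8, -14.1, 7.1]
ee_pos: [0.4416, 0.261, 0.0842]
wrist_force: [-4.1, -20.6, 10.6]
ee_pos: [0.4416, 0.2615, 0.084]
wrist_force: [-3.1, -25.1, 11.5]
```

Solid contact at the expected depth, so the cap is home. Releasing and checking.

```bash
python3 -m inch '[{"x":-4,"y":0,"z":0,"turn":0,"hand":1},{"x":0,"y":0,"z":1.5,"turn":0,"hand":-1},{"x":0,"y":0,"z":0,"turn":0,"hand":-1},{"x":0,"y":0,"z":0,"turn":0,"hand":-1},{"x":0,"y":0,"z":0,"turn":0,"hand":-1},{"x":0,"y":0,"z":0,"turn":0,"hand":-1},{"x":0,"y":0,"z":0,"turn":0,"hand":-1},{"x":0,"y":0,"z":-20,"turn":0,"hand":-1},{"x":0,"y":0,"z":-40,"turn":0,"hand":-1},{"x":0,"y":0,"z":-40,"turn":0,"hand":-1},{"x":-30,"y":0,"z":-16,"turn":0,"hand":-1},{"x":-36,"y":0,"z":0,"turn":0,"hand":-1},{"x":-36,"y":10,"z":0,"turn":0,"hand":-1},{"x":-36,"y":10,"z":0,"turn":0,"hand":-1},{"x":-30,"y":20,"z":0,"turn":0,"hand":-1},{"x":-30,"y":20,"z":0,"turn":0,"hand":-1},{"x":0,"y":0,"z":0,"turn":0,"hand":-1}]' 20|grep ee;python3 go.py 634 -175 200 94; python3 - <<'E'
from h import *
t=snap("top","pics/t8.png");s=snap("scene","pics/s8.png")
o=np.zeros((600,800,3),np.uint8)
o[:500,:400]=cv2.resize(s[320:420,240:320],(400,500),interpolation=cv2.INTER_CUBIC)
o[:225,410:800]=cv2.resize(t[250:325,150:280],(390,225),interpolation=cv2.INTER_CUBIC)
o[230:530,410:800]=cv2.resize(t[195:275,375:479],(390,300),interpolation=cv2.INTER_CUBIC)
cv2.imwrite("pics/c11.png",o)
E
```

```text
ee_pos: [0.4764, 0.0522, 0.1994]
t 34.07 phi -8.2 TCP [476.4  52.2 199.4] j7 -0.41 | turn 1.358 (half-turn alt -1.783) shift [ 1.414e+02  2.376e+02 -1.000e-01] F [-0.5 -1.8  0.2] w 93.6 tilt [ 0.0011 -0.0013]
```

View pics/c11.png

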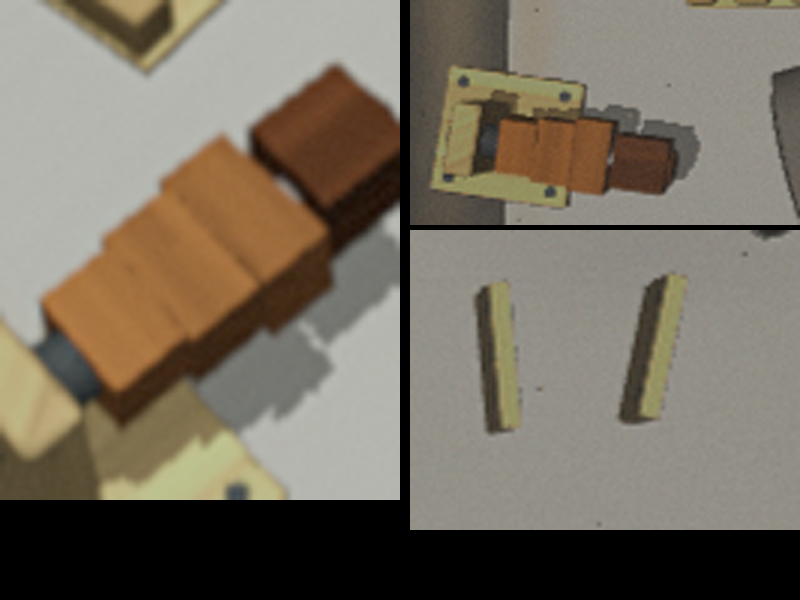

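The cap sits home with the designed gap of about 4 mm, and both plates still stand. Moving over plate A.

```bash
python3 -m inch '[{"x":0,"y":0,"z":0,"turn":0.113,"hand":-1},{"x":0,"y":0,"z":0,"turn":0.113,"hand":-1},{"x":0,"y":0,"z":0,"turn":0.113,"hand":-1},{"x":0,"y":0,"z":0,"turn":0.113,"hand":-1},{"x":0,"y":0,"z":0,"turn":0.113,"hand":-1},{"x":0,"y":0,"z":0,"turn":0.113,"hand":-1},{"x":0,"y":0,"z":0,"turn":0.113,"hand":-1},{"x":0,"y":0,"z":0,"turn":0.113,"hand":-1},{"x":0,"y":0,"z":0,"turn":0.113,"hand":-1},{"x":0,"y":0,"z":0,"turn":0.113,"hand":-1},{"x":0,"y":0,"z":0,"turn":0.113,"hand":-1},{"x":0,"y":0,"z":0,"turn":0.115,"hand":-1},{"x":23,"y":30,"z":0,"turn":0,"hand":-1},{"x":23,"y":30,"z":0,"turn":0,"hand":-1},{"x":23,"y":30,"z":0,"turn":0,"hand":-1},{"x":23,"y":30,"z":0,"turn":0,"hand":-1},{"x":23,"y":30,"z":0,"turn":0,"hand":-1},{"x":23,"y":30,"z":0,"turn":0,"hand":-1},{"x":3,"y":30,"z":0,"turn":0,"hand":-1},{"x":0,"y":27,"z":0,"turn":0,"hand":-1}]' 20|grep ee; python3 -m inch '[{"x":0,"y":0,"z":0,"turn":0,"hand":-1},{"x":0,"y":0,"z":0,"turn":0,"hand":-1}]'|grep ee;python3 go.py 634 -175 47 94
```

```text
ee_pos: [0.6345, -0.1669, 0.1985]
ee_pos: [0.6331, -0.1672, 0.1987]
t 36.00 phi -85.7 TCP [ 633.1 -167.2  198.7] j7 -1.30 | turn 0.006 (half-turn alt -3.136) shift [  0.5   7.9 151.7] F [ 0.1  1.  -0.4] w 94.1 tilt [-0.0008  0.0004]
```

```bash
python3 -m inch '[{"x":0,"y":4,"z":34,"turn":0,"hand":-1},{"x":0,"y":4,"z":34,"turn":0,"hand":-1},{"x":0,"y":0,"z":34,"turn":0,"hand":-1},{"x":0,"y":0,"z":26,"turn":0,"hand":-1},{"x":0,"y":0,"z":15,"turn":0,"hand":-1},{"x":0,"y":0,"z":7,"turn":0,"hand":-1},{"x":0,"y":0,"z":2,"turn":0,"hand":-1},{"x":0,"y":0,"z":0,"turn":0,"hand":0},{"x":0,"y":0,"z":0,"turn":0,"hand":0.2},{"x":0,"y":0,"z":0,"turn":0,"hand":0.4},{"x":0,"y":0,"z":0,"turn":0,"hand":0.5},{"x":0,"y":0,"z":0,"turn":0,"hand":0.6},{"x":0,"y":0,"z":0,"turn":0,"hand":0.65},{"x":0,"y":0,"z":0,"turn":0,"hand":0.7},{"x":0,"y":0,"z":0,"turn":0,"hand":1},{"x":0,"y":0,"z":0,"turn":0,"hand":1},{"x":0,"y":0,"z":0,"turn":0,"hand":1},{"x":0,"y":0,"z":0,"turn":0,"hand":1}]' 15; python3 go.py 623 103 180 90.3
python3 - <<'E'
from h import *
# rack from scene crop4 (scale 7, off 230,255), top corners z=.038: ribs TL far ends etc
S=lambda L:[(230+x/7,255+y/7) for x,y in L]
# rib nearest left (+y): outer-top corners (55,345),(265,490); rib right (-y): far (388,58), near (590,180)
for n,p in zip(("+x+y","-x+y","+x-y","-x-y"),S([(55,345),(265,490),(388,58),(590,180)])): print(n,np.round(1000*back("scene",p,.038)[:2],1))
# rib edges in top view at row mid y=205 in crop2
for u in(433,477,511,562,597,649,684,727): print(round(1000*back("top",(150+u/4.706,190+205/4.706),.038)[1],1),end=" ")
E
```

```text
time_s: 37.5
ee_pos: [0.6337, -0.1753, 0.0472]
tool_rot: [0.999, 0.038, -0.0, -0.0]
wrist_force: [-0.8, -0.4, 0.0]
width: 0.0241
gripper_force: 0.0
t 37.50 phi -85.6 TCP [ 633.7 -175.3   47.2] j7 -1.28 | turn 0.071 (half-turn alt -3.070) shift [  -9.3 -278.3 -132.8] F [-0.8 -0.4  0. ] w 24.1 tilt [-0.0001  0.0001]
+x+y [663.4 236.8]
-x+y [572.7 235.2]
+x-y [665.2  78.6]
-x-y [574.9  77.6]
232.3 207.9 189.1 160.9 141.5 112.7 93.4 69.5
```

```bash
python3 -m inch '[{"x":0,"y":0,"z":0,"turn":0,"hand":1},{"x":0,"y":0,"z":0,"turn":0,"hand":1},{"x":0,"y":0,"z":0,"turn":0,"hand":1},{"x":0,"y":0,"z":0,"turn":0,"hand":1}]' 20; python3 -m inch '[{"x":0,"y":0,"z":-20,"turn":0,"hand":1},{"x":0,"y":0,"z":-30,"turn":0.06,"hand":1},{"x":0,"y":0,"z":-30,"turn":0,"hand":1},{"x":0,"y":0,"z":0,"turn":0,"hand":1},{"x":0,"y":0,"z":0,"turn":0,"hand":1}]'; python3 go.py 622 105.5 107 90.5
```

```text
time_s: 37.83
ee_pos: [0.6337, -0.1753, 0.0471]
tool_rot: [0.999, 0.038, -0.0, -0.0]
wrist_force: [0.4, 0.7, -0.6]
width: 0.0139
gripper_force: 20.0
time_s: 38.25
ee_pos: [0.6348, -0.1754, 0.129]
tool_rot: [1.0, 0.008, 0.002, 0.0]
wrist_force: [0.1, 1.2, -2.4]
width: 0.0137
gripper_force: 20.0
t 38.25 phi -89.0 TCP [ 634.8 -175.4  129. ] j7 -1.33 | turn 0.008 (half-turn alt -3.133) shift [ -10.4 -281.    21.8] F [ 0.1  1.2 -2.4] w 13.7 tilt [ 0.0032 -0.0005]
```

```bash
python3 -m inch '[{"x":-1,"y":-31,"z":0,"turn":0.008,"hand":1},{"x":-1,"y":-31,"z":0,"turn":0,"hand":1},{"x":-1,"y":-31,"z":0,"turn":0,"hand":1},{"x":-1,"y":-31,"z":0,"turn":0,"hand":1},{"x":-1,"y":-31,"z":0,"turn":0,"hand":1},{"x":-1,"y":-31,"z":0,"turn":0,"hand":1},{"x":-1,"y":-31,"z":0,"turn":0,"hand":1},{"x":-1,"y":-31,"z":0,"turn":0,"hand":1},{"x":-1,"y":-31,"z":0,"turn":0,"hand":1},{"x":0,"y":0,"z":0,"turn":0,"hand":1},{"x":0,"y":0,"z":0,"turn":0,"hand":1},{"x":0,"y":0,"z":0,"turn":0,"hand":1}]' >/dev/null; python3 go.py 622 105.5 89 90.5
```

```text
t 39.25 phi -89.5 TCP [621.6 103.  126.2] j7 -1.81 | turn 0.000 (half-turn alt -3.141) shift [ 0.5 -2.5 37.2] F [-0.  -1.5 -0.6] w 13.5 tilt [-0.0014 -0.0007]
```

Going to TCP z=89, which puts the plate foot at 42, 4 mm above the ribs. I'll take my last view there from the scene camera.

```bash
python3 -m inch '[{"x":0.5,"y":-2.5,"z":20,"turn":0,"hand":1},{"x":0,"y":0,"z":14,"turn":0,"hand":1},{"x":0,"y":0,"z":3,"turn":0,"hand":1},{"x":0,"y":0,"z":0,"turn":0,"hand":1},{"x":0,"y":0,"z":0,"turn":0,"hand":1}]' |grep -E "ee|wri"; python3 -c "
from h import *
s=snap('scene','pics/s9.png');cv2.imwrite('pics/c12.png',cv2.resize(s[235:340,230:335],(600,600),interpolation=cv2.INTER_CUBIC))"
```

```text
ee_pos: [0.6228, 0.1052, 0.0905]
wrist_force: [0.1, -0.7, -1.3]
```

View pics/c12.png

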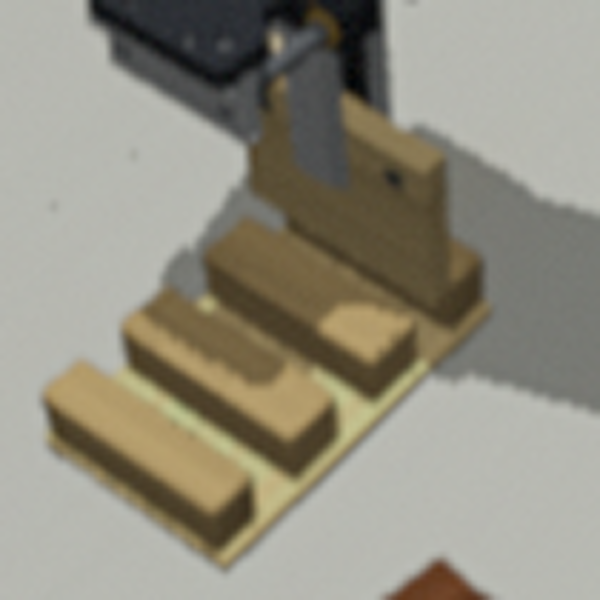

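The plate hovers over groove 0, with its lower near corner at about (445,300) in the crop. The rib's inner top corner is at about (445,288). I'll compare the two.

```bash
python3 - <<'E'
from h import *
f=lambda x,y:(230+x/5.714,235+y/5.714)
print("plate +y face near corner",np.round(1000*back("scene",f(445,301),.0434)[:2],1))
print("expected true",622.8-50,105.2+7)
print("rib -y inner",np.round(1000*back("scene",f(445,288),.038)[:2],1))
print("rib next, -y edge near top", np.round(1000*back("scene",f(415,322),.038)[:2],1), "its +y edge",np.round(1000*back("scene",f(372,365),.038)[:2],1))
print("rib 3 -y",np.round(1000*back("scene",f(335,408),.038)[:2],1),"+y",np.round(1000*back("scene",f(290,443),.038)[:2],1))
E
```

```text
plate +y face near corner [569.9 106.4]
expected true 572.8 112.2
rib -y inner [577.4  97.9]
rib next, -y edge near top [575.3 118.9] its +y edge [574.2 146. ]
rib 3 -y [571.4 170.8] +y [573.6 193.9]
```

The corner reading is ambiguous, so I'm probing down gently. A rib contact would show as force near TCP z≈85.

```bash
python3 -m inch '[{"x":0,"y":0,"z":3,"turn":0,"hand":1},{"x":0,"y":0,"z":1.5,"turn":0,"hand":1},{"x":0,"y":0,"z":0,"turn":0,"hand":1},{"x":0,"y":0,"z":0,"turn":0,"hand":1}]' |grep -E "ee|wri";python3 -m inch '[{"x":0,"y":0,"z":1.5,"turn":0,"hand":1},{"x":0,"y":0,"z":1.5,"turn":0,"hand":1},{"x":0,"y":0,"z":0,"turn":0,"hand":1}]' |grep -E "ee|wri";python3 -m inch '[{"x":0,"y":0,"z":1.5,"turn":0,"hand":1},{"x":0,"y":0,"z":0,"turn":0,"hand":1}]' |grep -E "ee|wri"
```

```text
ee_pos: [0.6226, 0.1062, 0.0858]
wrist_force: [0.2, -0.3, -1.3]
ee_pos: [0.6224, 0.1061, 0.0824]
wrist_force: [0.1, -0.1, -1.2]
ee_pos: [0.6224, 0.1061, 0.0809]
wrist_force: [-0.0, -0.5, -1.4]
```

It entered the groove with no force. Lowering to the floor, which should be at TCP≈55.

```bash
python3 -m inch '[{"x":0,"y":0,"z":3,"turn":0,"hand":1},{"x":0,"y":0,"z":3,"turn":0,"hand":1},{"x":0,"y":0,"z":3,"turn":0,"hand":1},{"x":0,"y":0,"z":0,"turn":0,"hand":1}]' |grep -E "ee|wri";python3 -m inch '[{"x":0,"y":0,"z":3,"turn":0,"hand":1},{"x":0,"y":0,"z":3,"turn":0,"hand":1},{"x":0,"y":0,"z":3,"turn":0,"hand":1},{"x":0,"y":0,"z":3,"turn":0,"hand":1},{"x":0,"y":0,"z":0,"turn":0,"hand":1}]' |grep -E "ee|wri";python3 -m inch '[{"x":0,"y":0,"z":2,"turn":0,"hand":1},{"x":0,"y":0,"z":1.5,"turn":0,"hand":1},{"x":0,"y":0,"z":0,"turn":0,"hand":1},{"x":0,"y":0,"z":0,"turn":0,"hand":1}]' |grep -E "ee|wri"
python3 -m inch '[{"x":0,"y":0,"z":1.5,"turn":0,"hand":1},{"x":0,"y":0,"z":0,"turn":0,"hand":1},{"x":0,"y":0,"z":0,"turn":0,"hand":1}]' |grep -E "ee|wri"
```

```text
ee_pos: [0.6221, 0.1061, 0.0714]
wrist_force: [0.3, -0.5, -1.3]
ee_pos: [0.6222, 0.1061, 0.0595]
wrist_force: [-0.1, 0.3, -1.4]
ee_pos: [0.6225, 0.1062, 0.0567]
wrist_force: [-0.7, 0.5, -1.0]
ee_pos: [0.6226, 0.1062, 0.0552]
wrist_force: [0.5, 0.2, -0.6]
```

Fully down. Releasing with a small opening, then going to plate B.

```bash
python3 -m inch '[{"x":0,"y":0,"z":0,"turn":0,"hand":0.4},{"x":0,"y":0,"z":0,"turn":0,"hand":0.3},{"x":0,"y":0,"z":0,"turn":0,"hand":0.3},{"x":0,"y":0,"z":0,"turn":0,"hand":0.3},{"x":0,"y":0,"z":0,"turn":0,"hand":0.3},{"x":0,"y":0,"z":-15,"turn":0,"hand":0.3},{"x":0,"y":0,"z":-30,"turn":0,"hand":0.3},{"x":0,"y":0,"z":-38,"turn":0,"hand":0.3},{"x":0,"y":0,"z":-38,"turn":0,"hand":-1},{"x":0,"y":0,"z":-25,"turn":0,"hand":-1},{"x":0,"y":0,"z":0,"turn":0.1,"hand":-1},{"x":0,"y":0,"z":0,"turn":0.106,"hand":-1},{"x":0,"y":0,"z":0,"turn":0,"hand":-1},{"x":0,"y":0,"z":0,"turn":0,"hand":-1}]' >/dev/null; python3 go.py 640 -282 200 78.7; python3 - <<'E'
from h import *
t=snap("top","pics/t10.png");a=cv2.imread("pics/t8.png");print(cv2.absdiff(t,a)[195:275,425:479].max())
E
```

```text
t 42.97 phi -101.1 TCP [622.4 106.3 201.1] j7 -2.01 | turn 0.003 (half-turn alt -3.138) shift [ 93.4 377.3   1.1] F [ 0.5 -0.6 -0.6] w 69.3 tilt [-0.0002 -0.0001]
15
```

```bash
python3 -m inch '[{"x":8,"y":31,"z":0,"turn":0,"hand":-1},{"x":8,"y":31,"z":0,"turn":0,"hand":-1},{"x":8,"y":31,"z":0,"turn":0,"hand":-1},{"x":8,"y":31,"z":0,"turn":0,"hand":-1},{"x":8,"y":31,"z":0,"turn":0,"hand":-1},{"x":8,"y":31,"z":0,"turn":0,"hand":-1},{"x":8,"y":32,"z":0,"turn":0,"hand":-1},{"x":8,"y":32,"z":0,"turn":0,"hand":-1},{"x":8,"y":32,"z":0,"turn":0,"hand":-1},{"x":8,"y":32,"z":0,"turn":0,"hand":-1},{"x":8,"y":32,"z":0,"turn":0,"hand":-1},{"x":5.5,"y":32,"z":0,"turn":0,"hand":-1},{"x":0,"y":0,"z":0,"turn":0,"hand":-1},{"x":0,"y":0,"z":0,"turn":0,"hand":-1},{"x":0,"y":0,"z":0,"turn":0,"hand":-1}]' >/dev/null; python3 go.py 640 -282 47 78.7
```

```text
t 44.27 phi -101.2 TCP [ 640.1 -282.3  200.6] j7 -1.36 | turn 0.002 (half-turn alt -3.140) shift [  0.   -0.2 153.6] F [-0.1  0.9 -0.4] w 93.9 tilt [-0.0007  0.0008]
```

```bash
python3 -m inch '[{"x":0,"y":0,"z":34,"turn":0,"hand":-1},{"x":0,"y":0,"z":34,"turn":0,"hand":-1},{"x":0,"y":0,"z":34,"turn":0,"hand":-1},{"x":0,"y":0,"z":26,"turn":0,"hand":-1},{"x":0,"y":0,"z":15,"turn":0,"hand":-1},{"x":0,"y":0,"z":8,"turn":0,"hand":-1},{"x":0,"y":0,"z":2.6,"turn":0,"hand":-1},{"x":0,"y":0,"z":0,"turn":0,"hand":0},{"x":0,"y":0,"z":0,"turn":0,"hand":0.2},{"x":0,"y":0,"z":0,"turn":0,"hand":0.4},{"x":0,"y":0,"z":0,"turn":0,"hand":0.5},{"x":0,"y":0,"z":0,"turn":0,"hand":0.6},{"x":0,"y":0,"z":0,"turn":0,"hand":0.65},{"x":0,"y":0,"z":0,"turn":0,"hand":0.7},{"x":0,"y":0,"z":0,"turn":0,"hand":1},{"x":0,"y":0,"z":0,"turn":0,"hand":1},{"x":0,"y":0,"z":0,"turn":0,"hand":1},{"x":0,"y":0,"z":0,"turn":0,"hand":1},{"x":0,"y":0,"z":0,"turn":0,"hand":1},{"x":0,"y":0,"z":0,"turn":0,"hand":1}]' 15; python3 -m inch '[{"x":0,"y":0,"z":0,"turn":0,"hand":1},{"x":0,"y":0,"z":0,"turn":0,"hand":1},{"x":0,"y":0,"z":0,"turn":0,"hand":1}]' 20; python3 go.py 621 202.2 150 90.5
```

```text
time_s: 45.93
ee_pos: [0.6401, -0.2828, 0.0475]
tool_rot: [0.995, -0.098, -0.0, -0.0]
wrist_force: [-0.3, -0.4, 0.4]
width: 0.0137
gripper_force: 15.0
time_s: 46.18
ee_pos: [0.6401, -0.2828, 0.0475]
tool_rot: [0.995, -0.098, -0.0, -0.0]
wrist_force: [0.1, -0.3, -0.6]
width: 0.014
gripper_force: 20.0
t 46.18 phi -101.3 TCP [ 640.1 -282.8   47.5] j7 -1.34 | turn -0.206 (half-turn alt 2.936) shift [ -14.9 -485.2 -102.4] F [ 0.1 -0.3 -0.6] w 14.0 tilt [-0.0001  0.0001]
```

```bash
python3 -m inch '[{"x":0,"y":0,"z":-20,"turn":0,"hand":1},{"x":0,"y":0,"z":-33,"turn":-0.1,"hand":1},{"x":0,"y":0,"z":-35,"turn":-0.106,"hand":1},{"x":0,"y":0,"z":-32,"turn":0,"hand":1},{"x":-1,"y":-32.3,"z":0,"turn":0,"hand":1},{"x":-1,"y":-32.3,"z":0,"turn":0,"hand":1},{"x":-1,"y":-32.3,"z":0,"turn":0,"hand":1},{"x":-1,"y":-32.3,"z":0,"turn":0,"hand":1},{"x":-1,"y":-32.3,"z":0,"turn":0,"hand":1},{"x":-1,"y":-32.3,"z":0,"turn":0,"hand":1},{"x":-1,"y":-32.3,"z":0,"turn":0,"hand":1},{"x":-1,"y":-32.3,"z":0,"turn":0,"hand":1},{"x":-1,"y":-32.3,"z":0,"turn":0,"hand":1},{"x":-1,"y":-32.3,"z":0,"turn":0,"hand":1},{"x":-1,"y":-32.3,"z":0,"turn":0,"hand":1},{"x":-1,"y":-32.3,"z":0,"turn":0,"hand":1},{"x":-1,"y":-32.3,"z":0,"turn":0,"hand":1},{"x":-1,"y":-32.3,"z":0,"turn":0,"hand":1},{"x":-1,"y":-32.3,"z":0,"turn":0,"hand":1},{"x":0,"y":0,"z":0,"turn":0,"hand":1}]' |grep -E "grip|wid"; python3 -m inch '[{"x":0,"y":0,"z":0,"turn":0,"hand":1},{"x":0,"y":0,"z":0,"turn":0,"hand":1},{"x":0,"y":0,"z":0,"turn":0,"hand":1}]'|grep wri;python3 go.py 621 202.1 89 90.5
```

```text
width: 0.0138
gripper_force: 20.0
wrist_force: [-0.3, -0.4, -0.0]
t 48.10 phi -89.6 TCP [621.1 200.  167.6] j7 -1.97 | turn -0.002 (half-turn alt 3.140) shift [-0.1 -2.2 78.6] F [-0.3 -0.4 -0. ] w 14.1 tilt [-0.     -0.0006]
```

```bash
python3 -m inch '[{"x":0,"y":-2.2,"z":25,"turn":0,"hand":1},{"x":0,"y":0,"z":30,"turn":0,"hand":1},{"x":0,"y":0,"z":20,"turn":0,"hand":1},{"x":0,"y":0,"z":3,"turn":0,"hand":1},{"x":0,"y":0,"z":0,"turn":0,"hand":1},{"x":0,"y":0,"z":0,"turn":0,"hand":1}]' |grep -E "ee|wri";python3 -m inch '[{"x":0,"y":0,"z":2,"turn":0,"hand":1},{"x":0,"y":0,"z":1.5,"turn":0,"hand":1},{"x":0,"y":0,"z":0,"turn":0,"hand":1},{"x":0,"y":0,"z":0,"turn":0,"hand":1}]' |grep -E "ee|wri";python3 -m inch '[{"x":0,"y":0,"z":1.5,"turn":0,"hand":1},{"x":0,"y":0,"z":1.5,"turn":0,"hand":1},{"x":0,"y":0,"z":0,"turn":0,"hand":1}]' |grep -E "ee|wri";python3 -m inch '[{"x":0,"y":0,"z":1.5,"turn":0,"hand":1},{"x":0,"y":0,"z":0,"turn":0,"hand":1}]' |grep -E "ee|wri"
```

```text
ee_pos: [0.6217, 0.2031, 0.0908]
wrist_force: [0.1, 0.2, -0.3]
ee_pos: [0.6212, 0.2038, 0.0867]
wrist_force: [-0.1, -0.4, -0.7]
ee_pos: [0.6207, 0.2037, 0.0828]
wrist_force: [0.1, -0.1, -1.4]
ee_pos: [0.6207, 0.2037, 0.0813]
wrist_force: [-0.4, -0.0, -0.7]
```

In the groove, with no force. Easing 1 mm back and lowering.

```bash
python3 -m inch '[{"x":0,"y":1,"z":3,"turn":0,"hand":1},{"x":0,"y":0,"z":3,"turn":0,"hand":1},{"x":0,"y":0,"z":3,"turn":0,"hand":1},{"x":0,"y":0,"z":0,"turn":0,"hand":1}]' |grep -E "ee|wri";python3 -m inch '[{"x":0,"y":0,"z":3,"turn":0,"hand":1},{"x":0,"y":0,"z":3,"turn":0,"hand":1},{"x":0,"y":0,"z":3,"turn":0,"hand":1},{"x":0,"y":0,"z":3,"turn":0,"hand":1},{"x":0,"y":0,"z":0,"turn":0,"hand":1}]' |grep -E "ee|wri";python3 -m inch '[{"x":0,"y":0,"z":2,"turn":0,"hand":1},{"x":0,"y":0,"z":1.5,"turn":0,"hand":1},{"x":0,"y":0,"z":0,"turn":0,"hand":1},{"x":0,"y":0,"z":0,"turn":0,"hand":1}]' |grep -E "ee|wri"
python3 -m inch '[{"x":0,"y":0,"z":1,"turn":0,"hand":1},{"x":0,"y":0,"z":0,"turn":0,"hand":1},{"x":0,"y":0,"z":0,"turn":0,"hand":1}]' |grep -E "ee|wri"
```

```text
ee_pos: [0.6205, 0.2026, 0.0717]
wrist_force: [-1.1, -0.6, -0.9]
ee_pos: [0.6205, 0.2026, 0.0598]
wrist_force: [-0.1, 0.4, -2.2]
ee_pos: [0.6209, 0.2027, 0.0571]
wrist_force: [0.6, -0.1, -0.9]
ee_pos: [0.6209, 0.2027, 0.0561]
wrist_force: [-0.0, 0.2, -0.6]
```

Releasing, rising and moving clear to the right for a final check.

```bash
python3 -m inch '[{"x":0,"y":0,"z":0,"turn":0,"hand":0.4},{"x":0,"y":0,"z":0,"turn":0,"hand":0.3},{"x":0,"y":0,"z":0,"turn":0,"hand":0.3},{"x":0,"y":0,"z":0,"turn":0,"hand":0.3},{"x":0,"y":0,"z":0,"turn":0,"hand":0.3},{"x":0,"y":0,"z":-15,"turn":0,"hand":0.3},{"x":0,"y":0,"z":-30,"turn":0,"hand":0.3},{"x":0,"y":0,"z":-38,"turn":0,"hand":0.3},{"x":0,"y":0,"z":-38,"turn":0,"hand":0.3},{"x":0,"y":0,"z":-25,"turn":0,"hand":0.3},{"x":0,"y":33,"z":0,"turn":0,"hand":0.3},{"x":0,"y":33,"z":0,"turn":0,"hand":0.3},{"x":0,"y":33,"z":0,"turn":0,"hand":0.3},{"x":0,"y":33,"z":0,"turn":0,"hand":0.3},{"x":0,"y":33,"z":0,"turn":0,"hand":0.3},{"x":0,"y":33,"z":0,"turn":0,"hand":0.3},{"x":0,"y":33,"z":0,"turn":0,"hand":0.3},{"x":0,"y":33,"z":0,"turn":0,"hand":0.3},{"x":0,"y":33,"z":0,"turn":0,"hand":0.3},{"x":0,"y":33,"z":0,"turn":0,"hand":0.3}]' |grep ee;python3 -m inch '[{"x":0,"y":33,"z":0,"turn":0,"hand":0.3},{"x":0,"y":33,"z":0,"turn":0,"hand":0.3},{"x":0,"y":33,"z":0,"turn":0,"hand":0.3},{"x":0,"y":33,"z":0,"turn":0,"hand":0.3},{"x":0,"y":0,"z":0,"turn":0,"hand":0.3},{"x":0,"y":0,"z":0,"turn":0,"hand":0.3}]' |grep ee
python3 - <<'E'
from h import *
t=snap("top","pics/t11.png");t0=cv2.imread("pics/top0.png");t8=cv2.imread("pics/t8.png")
# spindle unchanged since cap home
print("spindle diff",cv2.absdiff(t,t8)[255:325,150:235].mean())
# plate tops: pixels changed in rack region -> components
d=cv2.absdiff(t,t0).max(2)[205:260,238:310]; m=(d>30).astype(np.uint8)
k,_,st,ce=cv2.connectedComponentsWithStats(m)
for i in range(1,k):
    if st[i,4]>40: print(st[i].tolist(),np.round(ce[i]+[238,205],1))
def top(c,z=.088):
    P=np.array([[c[0]+a,c[1]+b,z] for a,b in((.05,.007),(.05,-.007),(-.05,-.007),(-.05,.007))]); return np.round(proj("top",P),1).tolist()
print(top((.6225,.1062)),top((.621,.2027)))
print("tin diff",cv2.absdiff(t,t0)[165:205,305:345].mean(),"pads",cv2.absdiff(t,t0)[170:232,172:235].mean(),cv2.absdiff(t,t0)[228:282,495:538].mean())
E
```

```text
ee_pos: [0.6235, -0.1289, 0.2023]
ee_pos: [0.6243, -0.2616, 0.2019]
spindle diff 7.126386554621849
[11, 9, 10, 40, 249] [253.6 233.4]
[54, 8, 4, 39, 77] [293.5 231.7]
[[286.9, 212.5], [292.5, 212.5], [292.3, 252.0], [286.7, 252.0]] [[248.7, 212.9], [254.3, 213.0], [253.9, 252.5], [248.3, 252.5]]
tin diff 11.661875 pads 10.005803038061103 22.711886304909562
```

```bash
python3 - <<'E'
from h import *
g=lambda f:cv2.cvtColor(cv2.imread(f),cv2.COLOR_BGR2GRAY).astype(np.float32)
t,t0,t8=g("pics/t11.png"),g("pics/top0.png"),g("pics/t8.png"); w=lambda a,x0,y0,x1,y1:a[y0:y1,x0:x1]
def find(name,ref,im,x0,y0,x1,y1,p=8):
    r=cv2.matchTemplate(w(im,x0-p,y0-p,x1+p,y1+p),w(ref,x0,y0,x1,y1),cv2.TM_CCOEFF_NORMED);_,v,_,l=cv2.minMaxLoc(r);print(name,round(v,3),(l[0]-p,l[1]-p))
find("spindle",t8,t,155,265,240,322); find("tin",t0,t,310,170,342,202); find("padL",t0,t,175,172,232,230); find("padR",t0,t,495,228,538,282)
for y in (218,232,246): print(y,"was",w(t0,240,y,308,y+1)[0].astype(int).tolist()); print("now",w(t,240,y,308,y+1)[0].astype(int).tolist())
E
```

```text
spindle 0.992 (0, 0)
tin 0.986 (0, 0)
padL 0.995 (0, 0)
padR 0.365 (-8, 0)
218 was [143, 138, 117, 122, 123, 124, 122, 121, 124, 118, 84, 65, 112, 146, 140, 140, 140, 132, 102, 115, 113, 120, 123, 121, 124, 127, 127, 125, 101, 60, 104, 147, 142, 142, 142, 134, 109, 112, 113, 119, 124, 124, 123, 127, 127, 128, 115, 73, 107, 143, 142, 141, 137, 140, 132, 113, 124, 124, 125, 121, 120, 122, 121, 87, 95, 143, 143, 140]
now [156, 146, 128, 132, 137, 134, 132, 135, 120, 120, 154, 151, 150, 153, 136, 54, 59, 72, 111, 127, 123, 131, 131, 134, 137, 140, 136, 137, 111, 61, 116, 157, 156, 154, 152, 144, 118, 118, 125, 128, 131, 129, 134, 137, 138, 138, 123, 104, 154, 149, 152, 155, 140, 61, 104, 132, 134, 135, 136, 131, 134, 136, 132, 95, 101, 158, 153, 154]
232 was [144, 137, 120, 122, 125, 124, 122, 122, 124, 122, 87, 58, 107, 144, 142, 139, 143, 132, 111, 121, 118, 116, 121, 124, 123, 126, 127, 124, 103, 61, 102, 141, 140, 143, 143, 138, 116, 119, 116, 113, 119, 124, 123, 124, 125, 126, 119, 87, 103, 148, 141, 143, 139, 140, 134, 111, 122, 125, 127, 125, 119, 120, 122, 100, 91, 143, 140, 141]
[... 321 characters left out ...]
00, 156, 155, 153]
246 was [143, 134, 110, 122, 125, 124, 119, 118, 122, 120, 89, 54, 102, 144, 140, 141, 138, 130, 111, 126, 123, 120, 121, 123, 123, 124, 122, 123, 105, 61, 104, 143, 138, 140, 140, 136, 110, 119, 125, 123, 120, 121, 124, 125, 122, 122, 120, 89, 96, 141, 137, 136, 135, 138, 124, 106, 126, 124, 123, 125, 120, 117, 121, 100, 97, 147, 143, 143]
now [155, 148, 123, 132, 137, 136, 131, 130, 121, 119, 153, 150, 150, 151, 117, 56, 61, 74, 108, 140, 131, 135, 129, 131, 133, 136, 133, 130, 115, 70, 116, 159, 154, 150, 154, 146, 122, 127, 137, 131, 130, 136, 135, 132, 134, 132, 121, 107, 154, 147, 155, 153, 139, 60, 84, 109, 134, 136, 137, 134, 129, 129, 132, 109, 101, 160, 154, 157]
```

Both plate tops sit where predicted, thin and upright. The right pad is only hidden by the arm in this view, so I'm confirming it in the scene camera before handing in.

```bash
python3 -m inch '[{"x":-30,"y":-30,"z":0,"turn":0,"hand":0.3},{"x":-30,"y":-30,"z":0,"turn":0,"hand":0.3},{"x":-20,"y":-30,"z":0,"turn":0,"hand":0.3},{"x":0,"y":-30,"z":0,"turn":0,"hand":0.3},{"x":0,"y":-30,"z":0,"turn":0,"hand":0.3},{"x":0,"y":0,"z":0,"turn":0,"hand":0.3},{"x":0,"y":0,"z":0,"turn":0,"hand":0.3},{"x":0,"y":0,"z":0,"turn":0,"hand":0.3},{"x":0,"y":0,"z":0,"turn":0,"hand":0.3}]'|grep ee; python3 - <<'E'
from h import *
for n,f,b in(("scene","scene0",(405,148,460,196)),("top","top0",(495,228,538,282))):
    a=cv2.imread(f"pics/{f}.png");i=snap(n,f"pics/fin_{n}.png");x0,y0,x1,y1=b
    r=cv2.matchTemplate(i[y0-8:y1+8,x0-8:x1+8],a[y0:y1,x0:x1],cv2.TM_CCOEFF_NORMED);_,v,_,l=cv2.minMaxLoc(r);print(n,v,l[0]-8,l[1]-8)
E
```

```text
ee_pos: [0.5447, -0.1115, 0.2021]
scene 0.9994933009147644 0 0
top 0.9950810074806213 0 0
```

```bash
python3 -c "
from station import bot
print(bot.sense()['time_s'],bot.close_job())"
```

```text
the job is handed in; nothing more can be done
53.75 None
```

I handed the job in at 53.75 s, with no score shown: the 44, 52 and 60 mm spacers are on the rod in order, the end cap is home, both plates stand in the rack, and the tin and both yellow pads have not moved.

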